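# Lay out the idler pulley parts on the lathe bench

### The job

Lay out the turned parts for an idler pulley: lay the flat round flange in the middle of the black rubber mat, and after that set the grooved pulley, hub upwards, centred on top of it. Stand the tall slim round sleeve upright in the middle of the square tray and the short wide round sleeve in the middle of the round dish. Leave the hexagonal piece and the square piece where they stand, and let go of everything at the end.

Things in the scene. Friction and masses are not known exactly. Their poses are not given: they have to be found in the camera images.
- flange_mid (a point): centre, half-way up, of the loose steel flange: a flat disc, diameter 64 mm, 18 mm high, with a dark bore and four dark bolt holes on its top. It lies flat on the bench among the other parts; z points up out of its top. 0.31 to 0.55 kg.
- pulley_mid (a point): centre, half-way up (24 mm above its underside), of the loose steel pulley: 48 mm high in all; the lower 22 mm is a rim of diameter 62 mm with a groove round its middle, above it rises a plain round hub of diameter 32 mm and 26 mm high, which can be gripped. It stands hub up; z points up along the hub. 0.3 to 0.52 kg.
- tall_sleeve_mid (a point): centre, half-way up, of the loose tall slim brass sleeve (a round tube): outer diameter 36 mm, bore 22 mm, 66 mm high, standing upright; z along its axis. 0.26 to 0.46 kg.
- short_sleeve_mid (a point): centre, half-way up, of the loose short wide brass sleeve (a round tube): outer diameter 56 mm, bore 38 mm, 36 mm high, standing upright; z along its axis. 0.3 to 0.52 kg.
- mat: target: round black rubber mat fixed to the bench, diameter 116 mm, 4 mm thick; origin at the centre of its underside, on the bench top (height 0), z up.
- square_tray: target: square steel tray fixed to the bench, 100 x 100 mm outside, 14 mm high, walls and floor 4 mm thick, open on top; origin at the centre of its underside, on the bench top, x and y along its sides.
- dish: target: round aluminium dish fixed to the bench, outer diameter 92 mm at the foot and 100 mm at the rim, 13 mm high, walls 3 mm, floor 4 mm thick, open on top; origin at the centre of its underside, on the bench top.
- hex_piece_mid (a point): centre, half-way up, of a loose solid hexagonal brass piece (a bar offcut), 44 mm across flats, 42 mm high, standing on end: to be left alone.
- square_piece_mid (a point): centre, half-way up, of a loose solid square brass piece (a bar offcut), 44 x 44 mm, 42 mm high, standing on end: to be left alone.
Not all that is in view belongs to the job. Leave any blue or turquoise look-alike of the part that bears short_sleeve_mid alone.

How it is judged:
On the way, in this order (a step that is already met when the one before it is completed fails the run):
1. the flange lies flat in the middle of the rubber mat, released, with the pulley not yet on it (horizontal distance between flange_mid and mat below 0.015 m and z of flange_mid in the frame of mat between 0.009 and 0.017 m and linear speed of flange below 0.02 m/s and contact force between the fingers and flange below 0.2 N and angle between the z axis of flange_mid and the z axis of mat, either way round below 0.1 rad and horizontal distance between pulley_mid and flange_mid above 0.05 m), for 0.2 s.
2. the pulley stands centred on the flange, hub up, released (horizontal distance between pulley_mid and flange_mid below 0.01 m and z of pulley_mid in the frame of flange_mid between 0.029 and 0.037 m and linear speed of pulley below 0.02 m/s and contact force between the fingers and pulley below 0.2 N and angle between pulley_mid's own z axis and vertical below 0.1 rad), for 0.2 s.
At the end, for the whole second after the job is handed in: Flange flat on the mat, within 15 mm of its middle; pulley hub up on the flange, centred within 10 mm; tall sleeve upright on the floor of the square tray, short sleeve on that of the dish, each within 15 mm of the middle; all four released and at rest (all of step 2 and horizontal distance between flange_mid and mat below 0.015 m and z of flange_mid in the frame of mat between 0.009 and 0.017 m and linear speed of each of flange, tall_sleeve, short_sleeve below 0.02 m/s and contact force between the fingers and flange below 0.2 N and angle between the z axis of flange_mid and the z axis of mat, either way round below 0.1 rad and horizontal distance between tall_sleeve_mid and square_tray below 0.015 m and z of tall_sleeve_mid in the frame of square_tray between 0.033 and 0.041 m and contact force between the fingers and tall_sleeve below 0.2 N and angle between the z axis of tall_sleeve_mid and the z axis of square_tray, either way round below 0.12 rad and horizontal distance between short_sleeve_mid and dish below 0.015 m and z of short_sleeve_mid in the frame of dish between 0.018 and 0.026 m and contact force between the fingers and short_sleeve below 0.2 N and angle between the z axis of short_sleeve_mid and the z axis of dish, either way round below 0.12 rad); the robot touches nothing.
It fails at once if the hexagonal piece is moved by more than 25 mm or tipped (distance of hex_piece_mid from where it was at the start of the episode above 0.025 m or angle between hex_piece_mid's own z axis and vertical above 0.3 rad).
It fails at once if the square piece is moved by more than 25 mm or tipped (distance of square_piece_mid from where it was at the start of the episode above 0.025 m or angle between square_piece_mid's own z axis and vertical above 0.3 rad).
It also fails if it takes over 96 s, if anything falls off the work surface, if the arm or the gripper's body presses on something with over 40 N, if the wrist force passes 120 N, or if a joint passes its speed limit or range.

### The arm

A 6-joint arm with a two-finger parallel gripper is mounted at the origin on the work surface. World frame = base frame: x ahead of the robot, y to its left, z up, the work surface at z = 0. Lengths are in m, angles in rad, forces in N, time in s.
With the tool pointing down it reaches from about 0.25 to 0.8 m from the base axis. Payload 3.9 kg.
Tool frame: the origin (TCP) lies between the finger pads; the fingertips stand 22 mm ahead of it and the grasp point (between the pads) lies 3 mm ahead of it; z points along the fingers, y is the direction in which the jaws open and shut (so a half turn about z gives the same grasp; the last joint's range is limited). The gripper opens to 85 mm and grips with 20 to 120 N. Pads are 22 mm wide; open, the fingers measure 114 mm over their backs; the gripper's body (76 mm by 85 mm) begins 54 mm behind the grasp point. The pads swing forward as they close: fully open they stand 13 mm farther back than shut.
Start: joints at [-1.124, 0.26, -0.138, 1.173, 0, 1.571], TCP at [0.227, -0.473, 0.253] pointing down, gripper open.
Joint ranges: [-2.78, 2.78], [-0.83, 1.72], [-1.28, 1.37], [-1.9, 2.12], [-1.57, 1.48], [-3.14, 3.14]. Speed limits (rad/s): [2.57, 2.57, 3.14, 3.14, 3.14, 3.14].

### API

Orientations are given as a rotation vector (axis times angle).
In Python, from station import env gives the robot as it stands.
- The arm moves only by the tool move_arm, never from a script. Its argument "deltas" is a list of rows, each a list of 3 entries, a list of its own where there are three numbers: the finger opening in cm, from 0 to 8.54, then the shift along the world's x, y, z in cm, then the turn, a rotation vector about the world's x, y, z in degrees. In form: [[jaw, [x, y, z], [wx, wy, wz]], ...]. A call has 1 to 12 rows; each row shifts and turns the commanded pose from where the row before left it; what a row does not reach is not made up. A row lasts 1/10 s, in which the tool goes at most 50 mm and 8.59 degrees, less where a joint would pass 70% of its speed; a pose out of reach is approached as far as the arm can. A call with a gripper value outside its range is refused whole. The fingers move at their own pace and stop on an object; "grip_force" is the grip in N (left out, the last holds). Time passes only in rows, so rows that do not move let the fingers close. It gives the time, the measured TCP pose, the force and the opening at its end, in the units of the state.
- env.read_state(): the state, without advancing time (a new reading comes with each control period).
- env.snapshot(name): name is "scene" or "side" or "wrist"; returns a dict with "img" (420x560x3 uint8, red, green, blue), "fx", "fy", "cx", "cy" (pixels), "origin" and "rotation" of the camera in the world. Camera axes: x right, y up, looking along -z (the intrinsics and any distortion apply to the point x, -y, -z); pixel columns grow to the right and rows downward; lengths in m; the calibration is good to about 2 mm. A picture is of the moment at which its call begins. There is no depth.
- env.hand_in(): hands the job in, once; it reports no verdict.
The state is a dict: "clock": time; "joints": joint angles; "qd": joint speeds; "joint_efforts": joint torques, N m; "tcp_pos": TCP position; "tool_rot": TCP orientation; "ft_force": force on the tool from outside, world axes, zero at the start; "ft_torque": the same for the moment, N m; "width": finger opening in m.
Only numpy, scipy, OpenCV 4.12 (cv2) and the standard library are available. Lean on these libraries where they do the work, as an engineer would, in place of code of your own. Each camera call takes 0.05 s, during which the arm holds its last target.

## Working session

There is one attempt and no reset: what is moved stays moved. The work goes in short steps, Python scripts to look and compute and a tool call to move; the robot and the scene stay as the last step left them, time stands still between calls to the robot, and variables do not carry over. Pictures are saved under pics/ and viewed, and the job is handed in when it is done.

Besides the shell and the picture viewer there is one more tool, called after "Call:" as name(argument=value, ...), one argument or row to a line, values as JSON. move_arm: Moves the arm, as the interface text tells. Its arguments: {"type":"object","properties":{"deltas":{"type":"array"},"grip_force":{"type":"number"}},"required":["deltas"]}

```bash
ls; mkdir -p pics
cat > h.py <<'E'
import numpy as np, cv2
from station import env
def snap(n,f):
    s=env.snapshot(n); cv2.imwrite('pics/'+f,s['img'][:,:,::-1]); 
    import pickle; pickle.dump(s,open('pics/'+f+'.pkl','wb')); return s
def ray(s,u,v):
    d=np.array([(u-s['cx'])/s['fx'],-(v-s['cy'])/s['fy'],-1.0]); return np.array(s['origin']),np.array(s['rotation'])@d
def onz(s,u,v,z):
    o,d=ray(s,u,v); return o+d*(z-o[2])/d[2]
def proj(s,p):
    c=np.array(s['rotation']).T@(np.array(p)-np.array(s['origin'])); return s['cx']+s['fx']*c[0]/-c[2], s['cy']-s['fy']*c[1]/-c[2]
E
python3 - <<'E'
from h import *
for n in ["scene","side","wrist"]:
    s=snap(n,n+'0.png'); print({k:v for k,v in s.items() if k!='img'})
print(env.read_state())
E
```

```text
pics
{'fx': 392.79852328730004, 'fy': 392.79852328730004, 'cx': 276.3106847797102, 'cy': 209.04637207244278, 'origin': array([ 1.01866076, -0.09910112,  0.81250688]), 'rotation': array([0.50597328, 0.3880874 , 1.2176864 ])}
{'fx': 478.4860403315929, 'fy': 478.4860403315929, 'cx': 278.1703929654221, 'cy': 207.9855926081406, 'origin': array([0.31140692, 0.87170287, 1.07150101]), 'rotation': array([ 0.10556261, -0.9910133 , -2.74596959])}
{'fx': 368.7795345050632, 'fy': 368.7795345050632, 'cx': 278.50448752135173, 'cy': 216.55599599396064, 'origin': array([ 0.2929791 , -0.44016726,  0.37307388]), 'rotation': array([-0.2639668 ,  0.16849083, -1.11445482])}
{'clock': 0.15, 'joints': array([-1.12401947e+00,  2.60544360e-01, -1.39068176e-01,  1.17270806e+00,
        1.49108522e-05,  1.57080013e+00]), 'qd': array([ 8.38938451e-04, -1.98212222e-03,  4.79460302e-03, -1.12870646e-03,
       -7.27311482e-04,  7.62030286e-06]), 'joint_efforts': array([ 3.98758948e-04, -4.06006658e+01,  2.54165858e+01,  1.26589317e-02,
       -5.95072962e-06, -6.79838010e-06]), 'tcp_pos': array([ 0.22662398, -0.47302373,  0.25265193]), 'tool_rot': array([-3.06208020e+00, -6.95637246e-01,  5.07348679e-04]), 'ft_force': array([-1.04062103, -1.41538181,  0.96144491]), 'ft_torque': array([0.00437081, 0.04073521, 0.0420034 ]), 'width': 0.08528371577541757}
```

Rotation is a rotation vector; no distortion keys listed.

Create h.py:
```python
import numpy as np, cv2, pickle
from scipy.spatial.transform import Rotation as R
from station import env
def snap(n,f):
    s=env.snapshot(n); cv2.imwrite('pics/'+f,s['img'][:,:,::-1]); s['rotation']=R.from_rotvec(s['rotation']).as_matrix()
    pickle.dump(s,open('pics/'+f+'.pkl','wb')); return s
def load(f):
    s=pickle.load(open('pics/'+f+'.pkl','rb'))
    if s['rotation'].ndim==1: s['rotation']=R.from_rotvec(s['rotation']).as_matrix()
    return s
def ray(s,u,v):
    d=np.array([(u-s['cx'])/s['fx'],-(v-s['cy'])/s['fy'],-1.0]); return np.array(s['origin']),s['rotation']@d
def onz(s,u,v,z):
    o,d=ray(s,u,v); return o+d*(z-o[2])/d[2]
def proj(s,p):
    c=s['rotation'].T@(np.array(p)-np.array(s['origin'])); return s['cx']+s['fx']*c[0]/-c[2], s['cy']-s['fy']*c[1]/-c[2]
```

```text
(no output)
```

View pics/scene0.png

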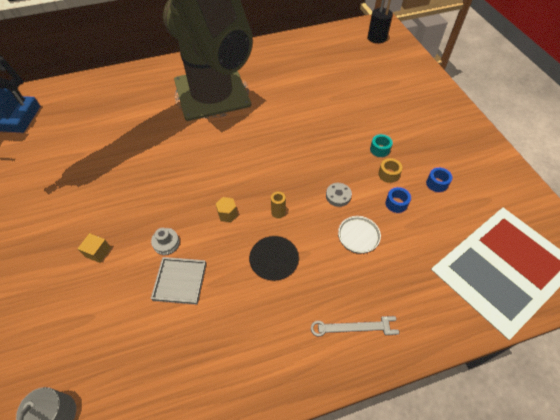

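View pics/side0.png

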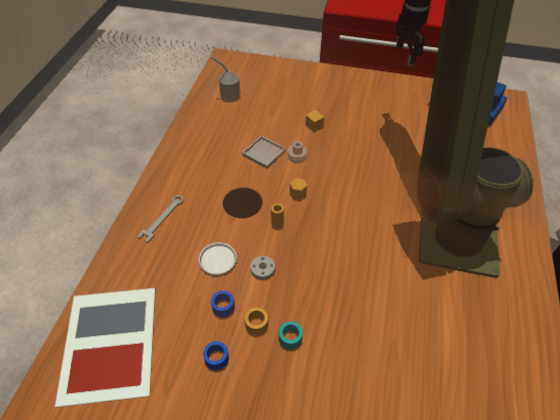

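View pics/wrist0.png

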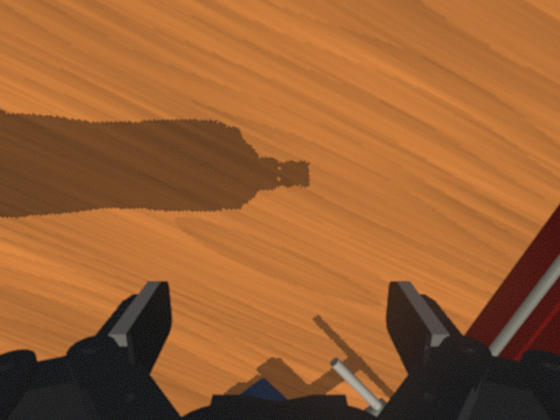

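The scene view shows the mat at (274,258), tray (180,281), dish (360,235), flange (339,194), pulley (165,240), tall sleeve (278,204), short brass sleeve (391,170), hex (227,208) and square (93,246). The blue and teal rings are decoys. Side view has the same parts. I'll enlarge both for measuring.

Run:
```python
from h import *
a=load('scene0.png')['img'][120:320,70:470]; cv2.imwrite('pics/sc_z.png',cv2.resize(a,(800,400),interpolation=cv2.INTER_CUBIC)[:,:,::-1])
b=load('side0.png')['img'][95:375,170:340]; cv2.imwrite('pics/si_z.png',cv2.resize(b,(364,600),interpolation=cv2.INTER_CUBIC)[:,:,::-1])
for n in ['scene0.png','side0.png']:
    s=load(n);
    for p in [(0,0,0),(0.4,0,0),(0.5,-.2,0)]: print(n,p,proj(s,p))
    hsv=cv2.cvtColor(s['img'],cv2.COLOR_RGB2HSV)
    pts={'scene0.png':dict(wood=(300,290),flange=(330,200),short=(391,179),tall=(278,208),hexs=(227,208),sq=(92,244),pul=(155,243),mat=(274,258),dish=(360,235),tray=(180,281)),'side0.png':dict(wood=(350,250),flange=(256,266),short=(256,328),tall=(278,218),hexs=(299,186),pul=(303,156),mat=(242,202))}[n]
    for k,(u,v) in pts.items(): print(k,hsv[v,u],end=' ')
    print()
```

```text
scene0.png (0, 0, 0) (np.float64(211.6505634166411), np.float64(92.00354144598363))
scene0.png (0.4, 0, 0) (np.float64(244.76890254055246), np.float64(188.07602871711038))
scene0.png (0.5, -0.2, 0) (np.float64(174.64300098525013), np.float64(240.88916569521365))
wood [ 13 175 200] flange [ 24  30 118] short [ 18 165  99] tall [ 18 170  99] hexs [ 19 182 220] sq [ 19 179 219] pul [ 21  37 186] mat [ 8 21 49] dish [ 24  21 234] tray [ 19  38 190] 
side0.png (0, 0, 0) (np.float64(457.4078640110547), np.float64(239.6644849959855))
side0.png (0.4, 0, 0) (np.float64(315.08359544632344), np.float64(213.2292057078793))
side0.png (0.5, -0.2, 0) (np.float64(295.52347855017115), np.float64(159.87351707061012))
wood [ 13 174 167] flange [ 21  30 162] short [ 19 181 163] tall [ 17 174  85] hexs [ 18 178 190] pul [ 13  85 132] mat [ 12 112  57]
```

View pics/sc_z.png

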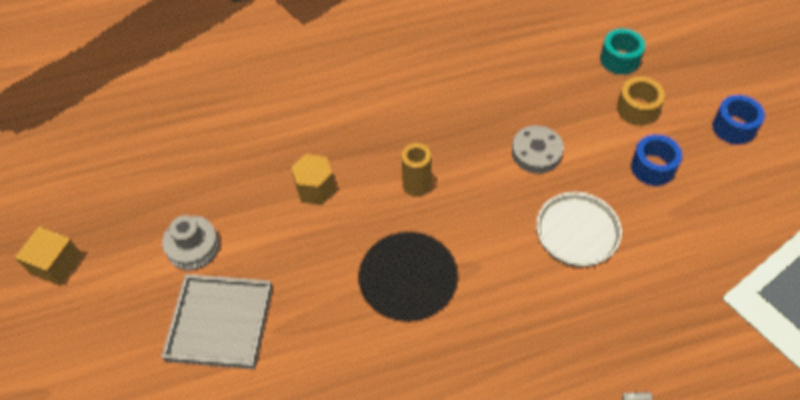

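View pics/si_z.png

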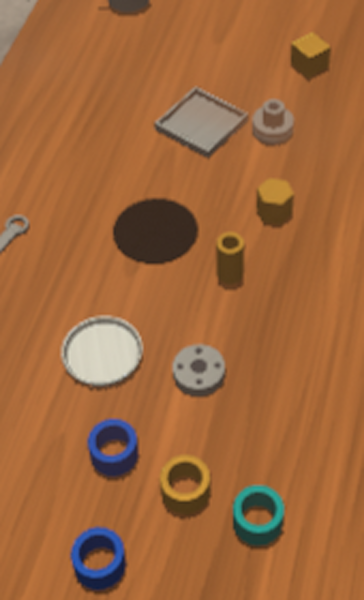

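Run:
```python
from h import *
A=load('scene0.png');B=load('side0.png')
f=lambda u,v:(70+u/2-.25,120+v/2-.25); g=lambda u,v:(170+u/2.141-.25,95+v/2.141-.25)
P=dict(flange=((538,145),(199,366),.018),mat=((408,276),(155,231),.004),dish=((579,229),(103,351),.013),tray=((218,321),(202,121),.012),
 short=((642,96),(186,478),.036),tall=((417,154),(231,241),.066),pulley=((183,227),(274,106),.048),hexa=((313,167),(275,189),.042),sq=((45,247),(311,46),.042),blue1=((658,155),(113,441),.036),blue2=((740,113),(98,552),.036),teal=((623,46),(259,508),.036))
for k,(a,b,z) in P.items():
    print(k,onz(A,*f(*a),z)[:2].round(4),onz(B,*g(*b),z)[:2].round(4))
```

```text
flange [0.5008 0.2189] [0.499  0.2195]
mat [0.6181 0.0103] [0.6142 0.0142]
dish [0.6264 0.2187] [0.6203 0.223 ]
tray [ 0.6097 -0.2063] [ 0.6033 -0.2023]
short [0.482  0.3682] [0.4733 0.3752]
tall [0.4997 0.06  ] [0.4978 0.0573]
pulley [ 0.5013 -0.2198] [ 0.4992 -0.2212]
hexa [ 0.4622 -0.0594] [ 0.4652 -0.0661]
sq [ 0.4746 -0.3733] [ 0.4722 -0.3745]
blue1 [0.5722 0.3437] [0.5653 0.3503]
blue2 [0.5458 0.4717] [0.5413 0.4785]
teal [0.3952 0.3842] [0.3875 0.391 ]
```

Call:
move_arm(
  deltas=[
    [8.5, [3, 3, 0], [0, 0, -8.5]],
    [8.5, [3, 4, 0], [0, 0, -8.5]],
    [8.5, [3, 4, 0], [0, 0, -8.6]],
  ],
  grip_force=40,
)

```text
clock: 0.45
tcp_pos: [0.3108, -0.3716, 0.2529]
tool_rot: [-3.141, -0.043, 0.0]
ft_force: [1.0, -0.4, -0.2]
width: 0.0852
```

Run:
```python
from h import *
s=env.read_state(); print(s['clock'],s['joints'].round(3),s['tcp_pos'].round(4),R.from_rotvec(s['tool_rot']).as_matrix().round(3),s['ft_force'])
```

```text
0.45 [-0.874  0.191 -0.231  1.149  0.     2.24 ] [ 0.3108 -0.3716  0.2529] [[ 1.     0.028 -0.   ]
 [ 0.028 -1.     0.001]
 [-0.    -0.001 -1.   ]] [ 1.00483242 -0.36513701 -0.21428796]
```

Call:
move_arm(
  deltas=[
    [8.5, [0.9, 2.3, 0], [0, 0, 8.57]],
    [8.5, [0.9, 2.3, 0], [0, 0, 8.57]],
    [8.5, [0.9, 2.3, 0], [0, 0, 8.57]],
    [8.5, [0.9, 2.3, 0], [0, 0, 8.57]],
    [8.5, [0.9, 2.3, 0], [0, 0, 8.57]],
    [8.5, [0.9, 2.3, 0], [0, 0, 8.57]],
    [8.5, [0.9, 2.3, 0], [0, 0, 8.57]],
    [8.5, [0.9, 2.3, 0], [0, 0, 8.57]],
    [8.5, [0.9, 2.3, 0], [0, 0, 8.57]],
    [8.5, [0.9, 2.3, 0], [0, 0, 8.57]],
  ],
)

```text
clock: 1.45
tcp_pos: [0.4004, -0.1416, 0.2532]
tool_rot: [-2.259, -2.183, 0.0]
ft_force: [-0.3, 0.2, 1.5]
width: 0.0849
```

Call:
move_arm(
  deltas=[
    [8.5, [0.9, 2.3, 0], [0, 0, 8.57]],
    [8.5, [0.9, 2.3, 0], [0, 0, 8.57]],
    [8.5, [0.9, 2.3, 0], [0, 0, 8.57]],
    [8.5, [0.9, 2.3, 0], [0, 0, 8.57]],
    [8.5, [0.9, 2.3, 0], [0, 0, 8.57]],
    [8.5, [0.9, 2.3, 0], [0, 0, 8.57]],
    [8.5, [0.9, 2.3, 0], [0, 0, 8.57]],
    [8.5, [0.9, 2.3, 0], [0, 0, 8.57]],
    [8.5, [0.9, 2.3, 0], [0, 0, 8.57]],
    [8.5, [0.9, 2.3, 0], [0, 0, 8.57]],
    [8.5, [0, 2, 0], [0, 0, 8.57]],
    [8.5, [0, 0, 0], [0, 0, 0]],
  ],
)

```text
clock: 2.65
tcp_pos: [0.4904, 0.1092, 0.2529]
tool_rot: [0.059, -3.14, -0.001]
ft_force: [-1.5, -0.4, 0.1]
width: 0.085
```

Run:
```python
from h import *
s=env.read_state(); print(s['clock'],s['joints'].round(3),s['tcp_pos'].round(4),R.from_rotvec(s['tool_rot']).as_matrix().round(3),s['ft_force'])
w=snap('wrist','w1.png'); print(w['origin'],w['rotation'])
```

```text
2.65 [ 2.190e-01  2.220e-01 -1.910e-01  1.159e+00  1.000e-03  1.810e-01] [0.4904 0.1092 0.2529] [[-0.999 -0.038 -0.001]
 [-0.038  0.999  0.   ]
 [ 0.001  0.001 -1.   ]] [-1.45849454 -0.43756375  0.11702803]
[0.41500481 0.10704005 0.37344952] [[-3.84762391e-02 -9.55860422e-01 -2.91290977e-01]
 [ 9.99259364e-01 -3.66447618e-02 -1.17424327e-02]
 [ 5.49838189e-04 -2.91527041e-01  9.56562430e-01]]
```

View pics/w1.png

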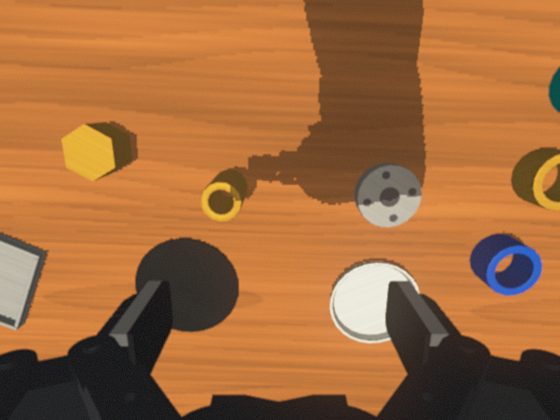

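The wrist view shows the flange bore at (389,196), tall sleeve top at (221,201), hex (90,153), mat about (187,284) and dish about (376,301).

```bash
cat >> h.py <<'E'
def ell(s,mask,box,show=False):
    x0,y0,x1,y1=box; m=np.zeros(mask.shape,np.uint8); m[y0:y1,x0:x1]=mask[y0:y1,x0:x1]
    c,_=cv2.findContours(m,cv2.RETR_EXTERNAL,cv2.CHAIN_APPROX_NONE); c=max(c,key=cv2.contourArea)
    h=cv2.convexHull(c); 
    return cv2.fitEllipse(h) if len(h)>5 else None, cv2.contourArea(h)
E
python3 - <<'E'
from h import *
w=load('w1.png'); hsv=cv2.cvtColor(w['img'],cv2.COLOR_RGB2HSV); H,S,V=[hsv[:,:,i].astype(int) for i in range(3)]
grey=((S<90)&(V>45)).astype(np.uint8); white=((S<60)&(V>150)).astype(np.uint8); dark=(V<60).astype(np.uint8)
print('flange',ell(w,grey,(340,150,440,240)))
print('mat',ell(w,((V<70)&(S<120)).astype(np.uint8),(120,225,250,340)))
print('dish',ell(w,white,(320,250,400,350)))
for n,u,v,z in [('flange',389,195.5,.018),('mat',187,284,.004),('dish',375,301,.013),('tall',221,201,.066),('hex',90,153,.042)]: print(n,onz(w,u,v,z).round(4))
for n,p in [('mat',(.616,.012,.004)),('dish',(.623,.221,.013))]: print(n,proj(w,p))
E
```

```text
flange (((387.5803527832031, 194.239990234375), (63.97652816772461, 66.42127990722656), 75.92640686035156), 3293.5)
mat (((176.804931640625, 292.07049560546875), (98.0585708618164, 124.21785736083984), 63.25053405761719), 8930.5)
dish (((372.06060791015625, 302.2856140136719), (79.00239562988281, 85.44718933105469), 60.4591064453125), 4407.0)
flange [0.4973 0.2199 0.018 ]
mat [0.6095 0.0132 0.004 ]
dish [0.6176 0.2211 0.013 ]
tall [0.4965 0.0608 0.066 ]
hex [ 0.4631 -0.0593  0.042 ]
mat (np.float64(186.1319347350199), np.float64(289.20725377240683))
dish (np.float64(374.3217657750724), np.float64(305.33271029973196))
```

Call:
move_arm(
  deltas=[
    [8.5, [0.2, 3.7, -2], [0, 0, -2.2]],
    [8.5, [0.3, 3.7, -4], [0, 0, 0]],
    [8.5, [0.3, 3.6, -4], [0, 0, 0]],
    [8.5, [0, 0, -4], [0, 0, 0]],
    [8.5, [0, 0, 0], [0, 0, 0]],
    [8.5, [0, 0, 0], [0, 0, 0]],
  ],
)

```text
clock: 3.3
tcp_pos: [0.4972, 0.2103, 0.1196]
tool_rot: [-0.01, -3.139, 0.002]
ft_force: [0.0, 0.1, -0.0]
width: 0.0849
```

Run:
```python
from h import *
s=env.read_state(); print(s['clock'],s['joints'].round(3),s['tcp_pos'].round(4),R.from_rotvec(s['tool_rot']).as_matrix().round(3),s['ft_force'])
w=snap('wrist','w2.png'); print(proj(w,(.498,.2195,.018)))
w=snap('side','s2.png'); cv2.imwrite('pics/s2z.png',cv2.resize(w['img'][180:320,180:360],(720,560),interpolation=cv2.INTER_CUBIC)[:,:,::-1])
```

```text
3.3 [ 0.4    0.378 -0.334  0.861 -0.     0.407] [0.4972 0.2103 0.1196] [[-1.     0.006 -0.002]
 [ 0.006  1.    -0.001]
 [ 0.002 -0.001 -1.   ]] [ 0.03663164  0.09037276 -0.03136507]
(np.float64(291.9076829780844), np.float64(229.6895587086339))
```

View pics/w2.png

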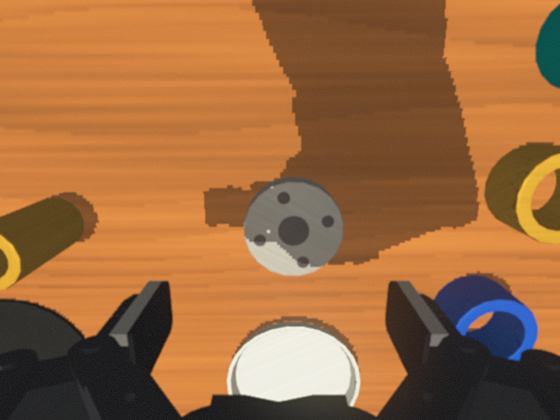

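View pics/s2z.png

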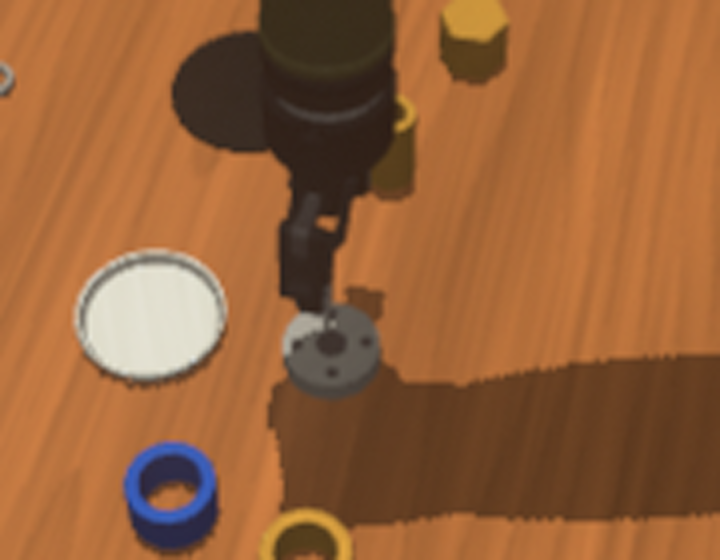

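Call:
move_arm(
  deltas=[
    [8.5, [0.1, 0.9, -1], [0, 0, 0]],
    [8.5, [0, 0, -4], [0, 0, 0]],
    [8.5, [0, 0, -3], [0, 0, 0]],
    [8.5, [0, 0, -1], [0, 0, 0]],
    [8.5, [0, 0, 0], [0, 0, 0]],
  ],
)

```text
clock: 3.9
tcp_pos: [0.4984, 0.2204, 0.0289]
tool_rot: [-0.007, -3.14, 0.001]
ft_force: [0.3, 0.2, 0.1]
width: 0.0847
```

Run:
```python
from h import *
w=snap('side','s3.png'); cv2.imwrite('pics/s3z.png',cv2.resize(w['img'][180:320,180:360],(720,560),interpolation=cv2.INTER_CUBIC)[:,:,::-1])
w=snap('wrist','w3.png');
```

```text
(no output)
```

View pics/s3z.png

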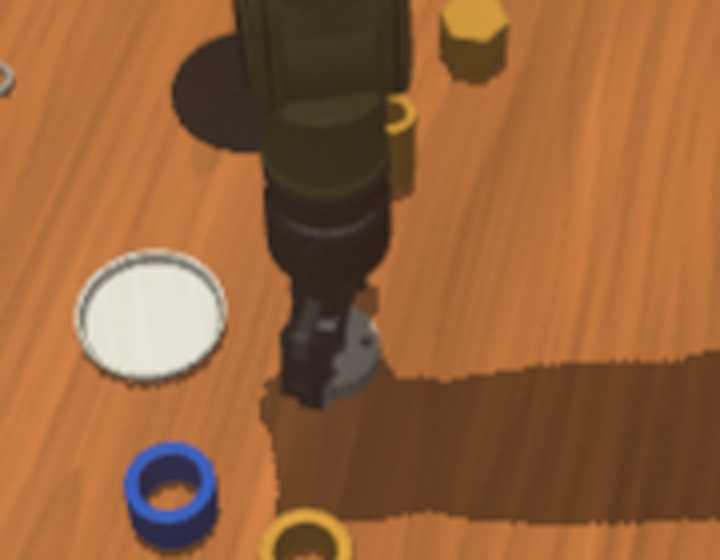

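View pics/w3.png

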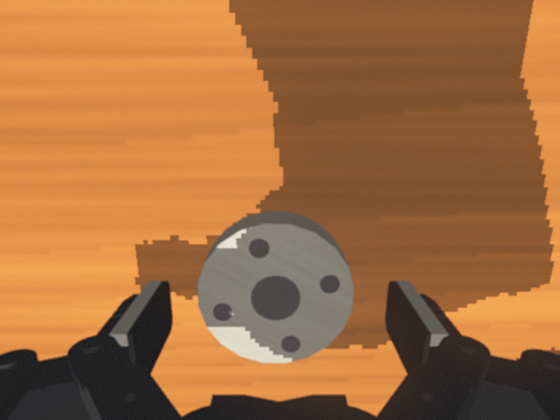

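Run:
```python
from h import *
w=load('w3.png'); print(onz(w,276,297,.018)); print(proj(w,(.4984,.2204,.018)),proj(w,(.4984,.2204,.007)))
for z in (.007,.015,.02):
  for dx in (-.011,.011): print(z,dx,proj(w,(.4984+dx,.2204+.0425,z)))
```

```text
[0.49822739 0.22062477 0.018     ]
(np.float64(275.4448530954503), np.float64(297.3842018682251)) (np.float64(275.64002758855156), np.float64(284.5862338388137))
0.007 -0.011 (np.float64(376.00938955612435), np.float64(260.7423869040264))
0.007 0.011 (np.float64(372.33871508573634), np.float64(306.78079194291865))
0.015 -0.011 (np.float64(381.0462653058404), np.float64(268.8438801167536))
0.015 0.011 (np.float64(376.9845040839179), np.float64(316.8220338276591))
0.02 -0.011 (np.float64(384.46708010249364), np.float64(274.3460424161999))
0.02 0.011 (np.float64(380.12890971040565), np.float64(323.61823948651715))
```

Call:
move_arm(
  deltas=[
    [8.5, [0, 0, -0.9], [0, 0, 0]],
    [6, [0, 0, 0], [0, 0, 0]],
    [5.5, [0, 0, 0], [0, 0, 0]],
    [5.5, [0, 0, 0], [0, 0, 0]],
    [5.5, [0, 0, 0], [0, 0, 0]],
  ],
  grip_force=50,
)

```text
clock: 4.5
tcp_pos: [0.4992, 0.2201, 0.0216]
tool_rot: [0.007, 3.141, -0.001]
ft_force: [-1.8, -2.6, 5.7]
width: 0.0624
```

Run:
```python
from h import *
w=snap('wrist','w4.png');
```

```text
(no output)
```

View pics/w4.png

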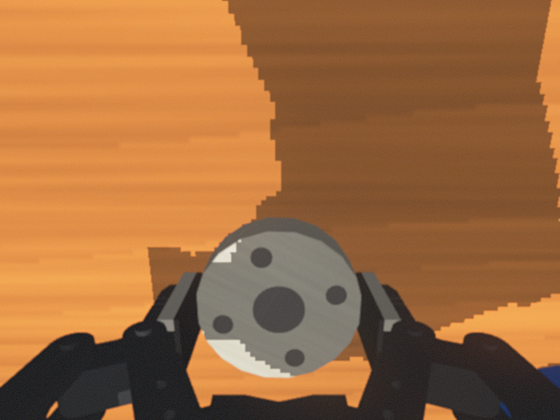

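Call:
move_arm(
  deltas=[
    [5.5, [0, 0, 0.5], [0, 0, 0]],
    [5.5, [0, 0, 2.5], [0, 0, 0]],
    [5.5, [0, 0, 4], [0, 0, 0]],
    [5.5, [0, -1, 4], [0, 0, 0]],
    [5.5, [1, -3, 4], [0, 0, 0]],
    [5.5, [1, -4, 4], [0, 0, 0]],
    [5.5, [1, -4, 4], [0, 0, 0]],
    [5.5, [1, -4, 0], [0, 0, 0]],
    [5.5, [0.6, -3, 0], [0, 0, 0]],
    [5.5, [0.4, -2, 0], [0, 0, 0]],
    [5.5, [0, 0, 0], [0, 0, 0]],
    [5.5, [0, 0, 0], [0, 0, 0]],
  ],
)

```text
clock: 5.75
tcp_pos: [0.5454, 0.0215, 0.2387]
tool_rot: [-0.008, -3.139, -0.001]
ft_force: [0.1, 0.2, -5.3]
width: 0.0623
```

Run:
```python
from h import *
s=env.read_state(); print(s['tcp_pos'],s['tool_rot'])
w=snap('wrist','w5.png'); print(proj(w,(.614,.012,.004)))
```

```text
[0.54535804 0.02146674 0.23871649] [-8.23908236e-03 -3.13949808e+00 -1.34382342e-03]
(np.float64(268.7153130252208), np.float64(250.0405816808961))
```

View pics/w5.png

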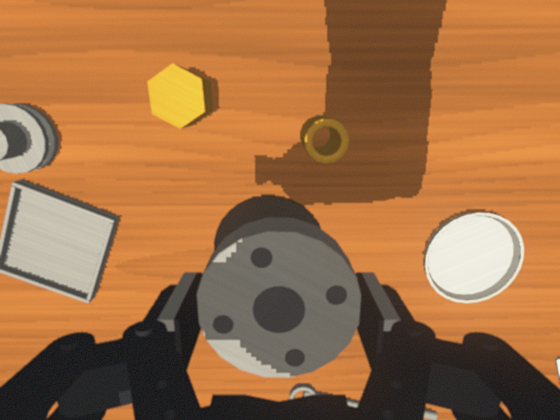

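Flange is held level. The dish (474,257), tray (58,241), and upper arc of the mat (top at row 196) are visible. I'll fit the arc with the known radius.

```bash
cat >> h.py <<'E'
from scipy.optimize import least_squares
def circ(P,r=None):
    P=np.asarray(P); c0=P.mean(0)
    if r: q=least_squares(lambda q:np.hypot(*(P-q).T)-r,c0,loss='soft_l1',f_scale=.001); return q.x,np.abs(q.fun).mean()
    q=least_squares(lambda q:np.hypot(*(P-q[:2]).T)-q[2],[*c0,.05],loss='soft_l1',f_scale=.001); return q.x,np.abs(q.fun).mean()
E
python3 - <<'E'
from h import *
w=load('w5.png'); hsv=cv2.cvtColor(w['img'],cv2.COLOR_RGB2HSV); H,S,V=[hsv[:,:,i].astype(int) for i in range(3)]
m=((V<75)&(S<140))
P=[]
for u in range(222,318):
    col=np.where(m[185:240,u])[0]
    if len(col): P.append((u,185+col[0]-.5))
for k in P[::8]: print(k,end=' ')
Q=[onz(w,u,v,.004)[:2] for u,v in P]
print('mat',circ(Q,.058),circ(Q))
m=((S<90)&(V>90)).astype(np.uint8)
mm=np.zeros_like(m); mm[200:310,410:540]=m[200:310,410:540]
c=max(cv2.findContours(mm,0,1)[0],key=cv2.contourArea)[:,0]
for z in (.013,.012): print('dish',circ([onz(w,*p,z)[:2] for p in cv2.convexHull(c)[:,0]]))
mm=np.zeros_like(m); mm[170:310,0:125]=m[170:310,0:125]
c=max(cv2.findContours(mm,0,1)[0],key=cv2.contourArea)
print(cv2.minAreaRect(np.array([onz(w,*p,.014)[:2]*1000 for p in cv2.convexHull(c)[:,0]],np.float32)))
print('tall',onz(w,327,139,.066),'hex',onz(w,177,96,.042))
E
```

```text
(222, np.float64(220.5)) (230, np.float64(211.5)) (238, np.float64(204.5)) (246, np.float64(200.5)) (254, np.float64(197.5)) (262, np.float64(195.5)) (270, np.float64(195.5)) (278, np.float64(196.5)) (286, np.float64(198.5)) (294, np.float64(201.5)) (302, np.float64(205.5)) (310, np.float64(213.5)) mat (array([0.61449768, 0.01273465]), np.float64(0.00041574193247887956)) (array([0.61180492, 0.01272719, 0.05562098]), np.float64(0.000277882802022014))
dish (array([0.62075369, 0.22026159, 0.05027908]), np.float64(0.00045142189068555095))
dish (array([0.62118887, 0.22083273, 0.05042414]), np.float64(0.00045269716437501794))
((604.0397338867188, -203.07603454589844), (102.67385864257812, 100.89622497558594), 67.23054504394531)
tall [0.49586121 0.06053614 0.066     ] hex [ 0.46283103 -0.06023239  0.042     ]
```

Call:
move_arm(
  deltas=[
    [5.5, [2, -0.3, -1], [0, 0, 0]],
    [5.5, [2.5, -0.3, -3], [0, 0, 0]],
    [5.5, [2.3, -0.3, -4], [0, 0, 0]],
    [5.5, [0.2, 0, -4], [0, 0, 0]],
    [5.5, [0, 0, -3.5], [0, 0, 0]],
    [5.5, [0, 0, -2.5], [0, 0, 0]],
    [5.5, [0, 0, 0], [0, 0, 0]],
    [5.5, [0, 0, 0], [0, 0, 0]],
  ],
)

```text
clock: 6.6
tcp_pos: [0.6157, 0.0136, 0.0593]
tool_rot: [-0.004, -3.14, -0.0]
ft_force: [-0.6, 0.1, -4.2]
width: 0.062
```

Call:
move_arm(
  deltas=[
    [5.5, [-0.05, -0.1, -1.5], [0, 0, 0]],
    [5.5, [0, 0, -1], [0, 0, 0]],
    [5.5, [0, 0, -0.5], [0, 0, 0]],
    [5.5, [0, 0, 0], [0, 0, 0]],
    [5.5, [0, 0, 0], [0, 0, 0]],
  ],
)

```text
clock: 7.1
tcp_pos: [0.6161, 0.0116, 0.0301]
tool_rot: [0.007, 3.141, 0.0]
ft_force: [0.5, 0.5, -4.6]
width: 0.0617
```

Call:
move_arm(
  deltas=[
    [5.5, [0, 0, -0.2], [0, 0, 0]],
    [5.5, [0, 0, -0.15], [0, 0, 0]],
    [5.5, [0, 0, -0.1], [0, 0, 0]],
    [5.5, [0, 0, 0], [0, 0, 0]],
  ],
)

```text
clock: 7.5
tcp_pos: [0.6159, 0.0116, 0.0257]
tool_rot: [0.007, 3.141, -0.0]
ft_force: [-0.9, -0.3, 1.3]
width: 0.0618
```

Call:
move_arm(
  deltas=[
    [7, [0, 0, 0], [0, 0, 0]],
    [8.5, [0, 0, 0], [0, 0, 0]],
    [8.5, [0, 0, 0], [0, 0, 0]],
    [8.5, [0, 0, 0], [0, 0, 0]],
    [8.5, [0, 0, 1.5], [0, 0, 0]],
    [8.5, [0, 0, 4], [0, 0, 0]],
    [8.5, [-1, 0, 5], [0, 0, 0]],
    [8.5, [-3, 0, 5], [0, 0, 0]],
    [8.5, [-3, 0, 3], [0, 0, 0]],
    [8.5, [0, 0, 0], [0, 0, 0]],
    [8.5, [0, 0, 0], [0, 0, 0]],
  ],
)

```text
clock: 8.6
tcp_pos: [0.5506, 0.0116, 0.2029]
tool_rot: [0.007, 3.139, 0.0]
ft_force: [0.1, -0.5, -1.1]
width: 0.0847
```

Run:
```python
from h import *
s=env.read_state(); print(s['tcp_pos'],s['tool_rot'])
w=snap('wrist','w6.png'); print(proj(w,(.614,.0125,.022)))
```

```text
[0.55056994 0.01158821 0.20289864] [6.56663657e-03 3.13861777e+00 8.17769889e-05]
(np.float64(278.868009518431), np.float64(266.22381695309787))
```

View pics/w6.png

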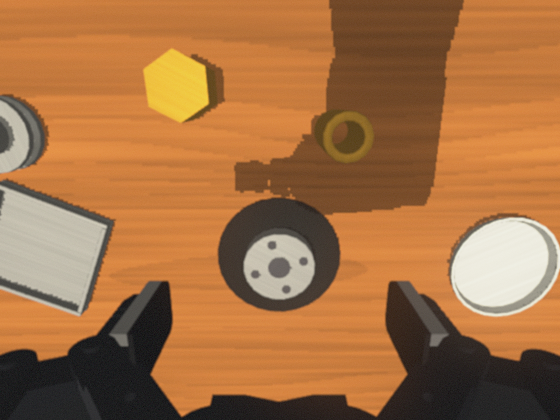

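Run:
```python
from h import *
w=load('w6.png'); hsv=cv2.cvtColor(w['img'],cv2.COLOR_RGB2HSV); H,S,V=[hsv[:,:,i].astype(int) for i in range(3)]
m=((V<75)&(S<140)).astype(np.uint8); m[:190]=0;m[320:]=0;m[:,:205]=0;m[:,350:]=0
m=cv2.morphologyEx(m,cv2.MORPH_OPEN,np.ones((3,3)))
c=max(cv2.findContours(m,0,1)[0],key=cv2.contourArea)
print('mat',circ([onz(w,*p,.004)[:2] for p in cv2.convexHull(c)[:,0]]))
print('flange',onz(w,279.5,267,.022))
g=((S<90)&(V>75)).astype(np.uint8); g[:225]=0;g[305:]=0;g[:,:235]=0;g[:,325:]=0
c=max(cv2.findContours(g,0,1)[0],key=cv2.contourArea); print('flange',circ([onz(w,*p,.022)[:2] for p in cv2.convexHull(c)[:,0]]))
print('tall',onz(w,348,135,.066))
```

```text
mat (array([0.61245856, 0.01225815, 0.05623756]), np.float64(0.00019169484078852814))
flange [0.61475852 0.01306162 0.022     ]
flange (array([0.6135807 , 0.0122369 , 0.03372179]), np.float64(0.0008418204550906773))
tall [0.49589435 0.06007966 0.066     ]
```

Run:
```python
from h import *
w=load('w4.png'); t=np.array([.4992,.2201,.0216]); print(w['origin']-t)
for z in (-.022,-.015,-.008,0,.008):
  print(z,proj(w,t+[-.011,.0312,z]),proj(w,t+[.011,.0312,z]))
w=load('w3.png'); t=np.array([.4984,.2204,.0289]); print(w['origin']-t)
for z in (-.022,-.015,-.008,0,.008):
  print(z,proj(w,t+[-.011,.0424,z]),proj(w,t+[.011,.0424,z]))
cv2.imwrite('pics/w4z.png',cv2.resize(load('w4.png')['img'][250:420,100:460],(800,378),interpolation=cv2.INTER_CUBIC)[:,:,::-1])
```

```text
[-0.07566971  0.00121548  0.1204085 ]
-0.022 (np.float64(350.73334444179113), np.float64(264.0649349426312)) (np.float64(348.04474916451005), np.float64(310.19660778233003))
-0.015 (np.float64(353.9755694641608), np.float64(271.3092893887524)) (np.float64(351.03566563340115), np.float64(319.1334639441917))
-0.008 (np.float64(357.5241292470806), np.float64(279.23811131300437)) (np.float64(354.2968672213053), np.float64(328.87793183858923))
0 (np.float64(362.01360122608077), np.float64(289.2692862214123)) (np.float64(358.40447440047825), np.float64(341.15145900376257))
0.008 (np.float64(367.0465311713153), np.float64(300.5147513492857)) (np.float64(362.98516867949144), np.float64(354.83857006781074))
[-0.07462991  0.00148747  0.12170711]
-0.022 (np.float64(375.71310262469297), np.float64(260.64702182717383)) (np.float64(372.05633005822165), np.float64(306.6620774975664))
-0.015 (np.float64(380.07603285570946), np.float64(267.6816067400908)) (np.float64(376.0818004374066), np.float64(315.38371506259944))
-0.008 (np.float64(384.84853199960133), np.float64(275.3765614372482)) (np.float64(380.4688438321429), np.float64(324.8887415233104))
0 (np.float64(390.88250513893973), np.float64(285.1054578814728)) (np.float64(385.99122332751506), np.float64(336.85360225219677))
0.008 (np.float64(397.6416342102925), np.float64(296.00356187859273)) (np.float64(392.1453409938149), np.float64(350.18719528906837))
```

View pics/w4z.png

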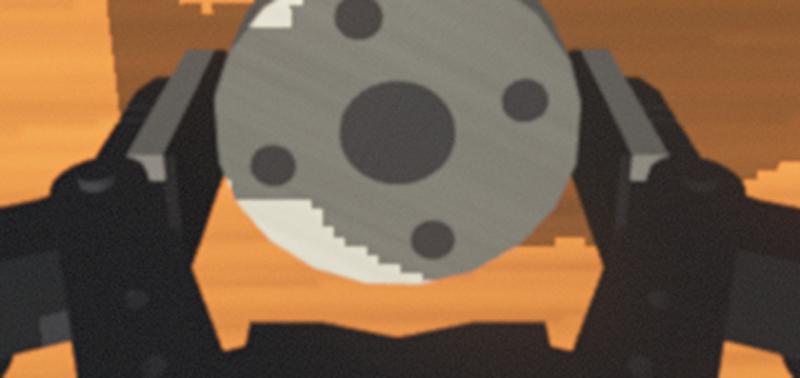

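Call:
move_arm(
  deltas=[
    [6, [-1, -3, 0], [0, 0, 0]],
    [6, [-1.4, -4, 0], [0, 0, 0]],
    [6, [-1.4, -4, 0], [0, 0, 0]],
    [6, [-1.4, -4, 0], [0, 0, 0]],
    [6, [-1.4, -4, 0], [0, 0, 0]],
    [6, [-1, -3, 0], [0, 0, 0]],
    [6, [0, 0, 0], [0, 0, 0]],
    [6, [0, 0, 0], [0, 0, 0]],
  ],
)

```text
clock: 9.45
tcp_pos: [0.4739, -0.2088, 0.2001]
tool_rot: [-0.009, -3.139, -0.003]
ft_force: [0.2, 0.2, 0.5]
width: 0.0598
```

Run:
```python
from h import *
s=env.read_state(); print(s['tcp_pos'],s['tool_rot'],s['joints'])
w=snap('wrist','w7.png'); print(proj(w,(.5,-.2205,.048)))
```

```text
[ 0.47388133 -0.20880051  0.20014956] [-9.36522324e-03 -3.13936544e+00 -2.59087301e-03] [-4.15384722e-01  2.78524923e-01 -2.55074987e-01  1.03988469e+00
  6.25516549e-04 -4.09419265e-01]
(np.float64(262.5138611411987), np.float64(239.3808802095302))
```

View pics/w7.png

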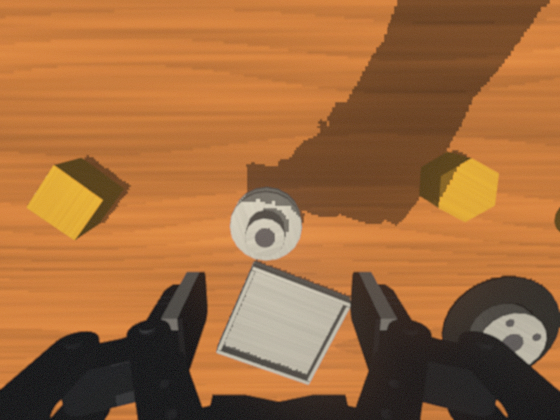

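Wrist view: pulley hub top at (265,237), tray corners about (257,263), (350,299), (310,382), (219,350).

Run:
```python
from h import *
w=load('w7.png'); print('hub',onz(w,265,237.5,.048))
P=np.array([onz(w,*p,.014)[:2]*1000 for p in [(257,262),(350,299),(310,383),(218,351)]]); print(P.round(),P.mean(0), [np.linalg.norm(P[i]-P[i-1]) for i in range(4)])
print('flange',onz(w,514,344,.022))
```

```text
hub [ 0.49843634 -0.21851645  0.048     ]
[[ 534. -227.]
 [ 572. -142.]
 [ 667. -177.]
 [ 629. -268.]] [ 600.54507519 -203.4107371 ] [np.float64(102.37406724336047), np.float64(93.94298949238436), np.float64(101.05626074898152), np.float64(98.46500695363078)]
flange [0.6165705  0.01452794 0.022     ]
```

Call:
move_arm(
  deltas=[
    [6, [1.2, -0.5, -1], [0, 0, 0]],
    [6, [1.25, -0.5, -3], [0, 0, 0]],
    [6, [0, 0, -4], [0, 0, 0]],
    [6, [0, 0, -3], [0, 0, 0]],
    [6, [0, 0, -1.5], [0, 0, 0]],
    [6, [0, 0, 0], [0, 0, 0]],
    [6, [0, 0, 0], [0, 0, 0]],
  ],
)

```text
clock: 10.2
tcp_pos: [0.4994, -0.2177, 0.0764]
tool_rot: [-0.004, -3.141, -0.001]
ft_force: [-0.5, -0.4, 0.8]
width: 0.0598
```

Run:
```python
from h import *
s=env.read_state(); print(s['tcp_pos'],s['tool_rot'])
w=snap('wrist','w8.png'); print(proj(w,(.4985,-.2185,.048)))
```

```text
[ 0.4994481  -0.21769269  0.07636577] [-3.96966380e-03 -3.14118734e+00 -5.00294810e-04]
(np.float64(274.8997163287561), np.float64(279.19325699041127))
```

View pics/w8.png

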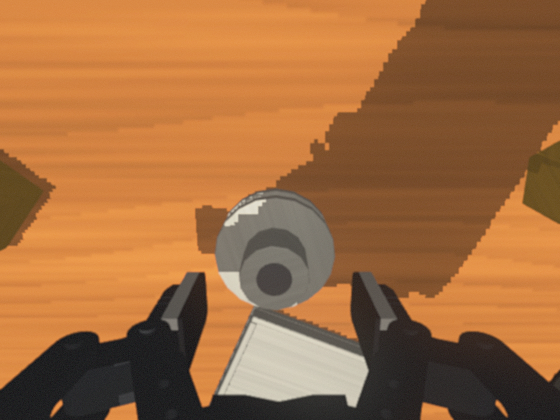

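Call:
move_arm(
  deltas=[
    [6, [-0.1, -0.1, -1.8], [0, 0, 0]],
    [6, [0, 0, -1], [0, 0, 0]],
    [6, [0, 0, 0], [0, 0, 0]],
    [4, [0, 0, 0], [0, 0, 0]],
    [2.5, [0, 0, 0], [0, 0, 0]],
    [2.5, [0, 0, 0], [0, 0, 0]],
    [2.5, [0, 0, 0], [0, 0, 0]],
  ],
  grip_force=60,
)

```text
clock: 10.95
tcp_pos: [0.4983, -0.2198, 0.05]
tool_rot: [0.007, 3.14, -0.002]
ft_force: [-0.8, 0.2, 5.8]
width: 0.0297
```

Run:
```python
from h import *
s=env.read_state(); print(s['tcp_pos'],s['tool_rot'])
w=snap('wrist','w9.png')
```

```text
[ 0.49834554 -0.21983815  0.04999993] [ 6.65192144e-03  3.13976492e+00 -1.53904003e-03]
```

View pics/w9.png

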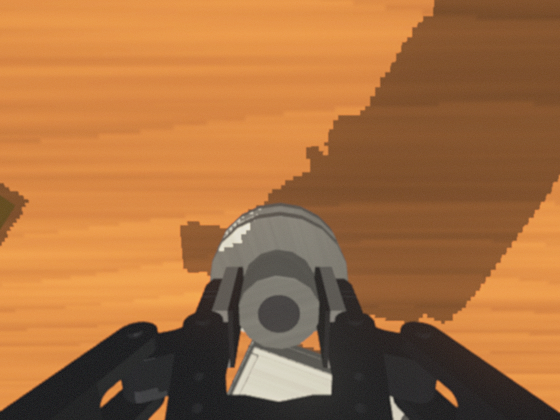

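Call:
move_arm(
  deltas=[
    [2.5, [0, 0, 0.5], [0, 0, 0]],
    [2.5, [0, 0, 2.5], [0, 0, 0]],
    [2.5, [0, 0, 4], [0, 0, 0]],
    [2.5, [1, 2, 3], [0, 0, 0]],
    [2.5, [2, 4, 0], [0, 0, 0]],
    [2.5, [2, 4, 0], [0, 0, 0]],
    [2.5, [2, 4, 0], [0, 0, 0]],
    [2.5, [2, 4, 0], [0, 0, 0]],
    [2.5, [2, 3.5, 0], [0, 0, 0]],
    [2.5, [0.7, 1.8, 0], [0, 0, 0]],
    [2.5, [0, 0, 0], [0, 0, 0]],
    [2.5, [0, 0, 0], [0, 0, 0]],
  ],
)

```text
clock: 12.2
tcp_pos: [0.6134, 0.0135, 0.1478]
tool_rot: [-0.005, -3.139, 0.001]
ft_force: [-0.0, -0.4, -5.0]
width: 0.03
```

Run:
```python
from h import *
w=load('w9.png'); print('hub',onz(w,278.5,314,.048))
s=env.read_state(); print(s['tcp_pos'],s['tool_rot'])
w=snap('wrist','w10.png');print('hub',onz(w,278.5,314,.048+s['tcp_pos'][2]-.05))
b=snap('side','s10.png')['img'][95:275,170:360]; cv2.imwrite('pics/s10z.png',cv2.resize(b,(633,600),interpolation=cv2.INTER_CUBIC)[:,:,::-1])
```

```text
hub [ 0.49871333 -0.21905121  0.048     ]
[0.61338674 0.01354649 0.14779817] [-5.45312044e-03 -3.13854485e+00  1.46309202e-03]
hub [0.61377221 0.01433236 0.14579817]
```

View pics/w10.png

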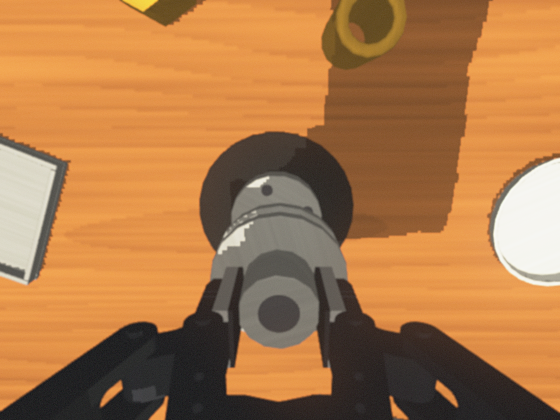

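View pics/s10z.png

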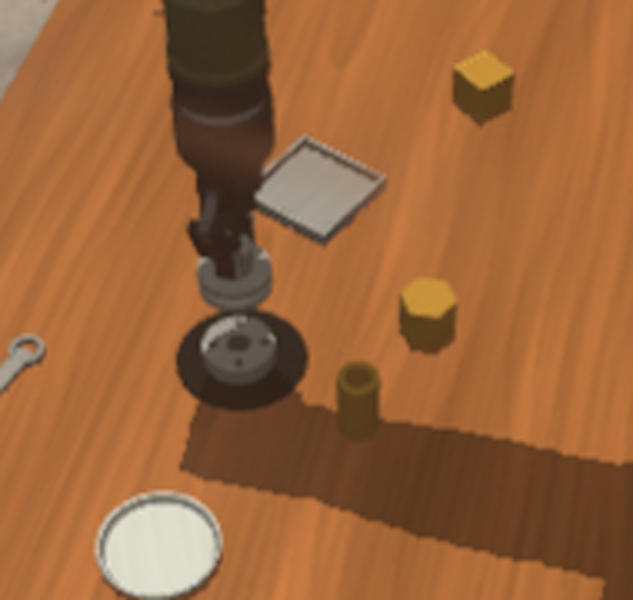

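Call:
move_arm(
  deltas=[
    [2.5, [0.1, -0.1, -2], [0, 0, 0]],
    [2.5, [0, 0, -2.5], [0, 0, 0]],
    [2.5, [0, 0, -1.5], [0, 0, 0]],
    [2.5, [0, 0, -0.8], [0, 0, 0]],
    [2.5, [0, 0, 0], [0, 0, 0]],
    [2.5, [0, 0, 0], [0, 0, 0]],
  ],
)

```text
clock: 12.9
tcp_pos: [0.6159, 0.012, 0.0815]
tool_rot: [0.008, 3.141, -0.0]
ft_force: [0.8, 0.2, -4.6]
width: 0.0298
```

Run:
```python
from h import *
s=env.read_state(); print(s['tcp_pos'],s['tool_rot'])
w=snap('wrist','w11.png');print('hub',onz(w,278.5,314,.048+s['tcp_pos'][2]-.05))
b=snap('side','s11.png')['img'][95:275,170:360]; cv2.imwrite('pics/s11z.png',cv2.resize(b,(633,600),interpolation=cv2.INTER_CUBIC)[:,:,::-1])
```

```text
[0.61592454 0.01195657 0.08150482] [ 8.08214994e-03  3.14074236e+00 -2.85112987e-05]
hub [0.61629096 0.01274015 0.07950482]
```

View pics/w11.png

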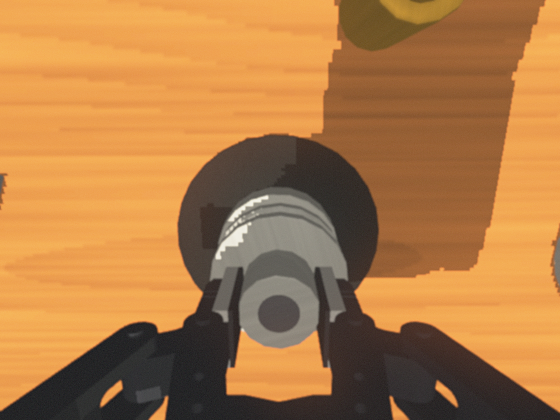

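View pics/s11z.png

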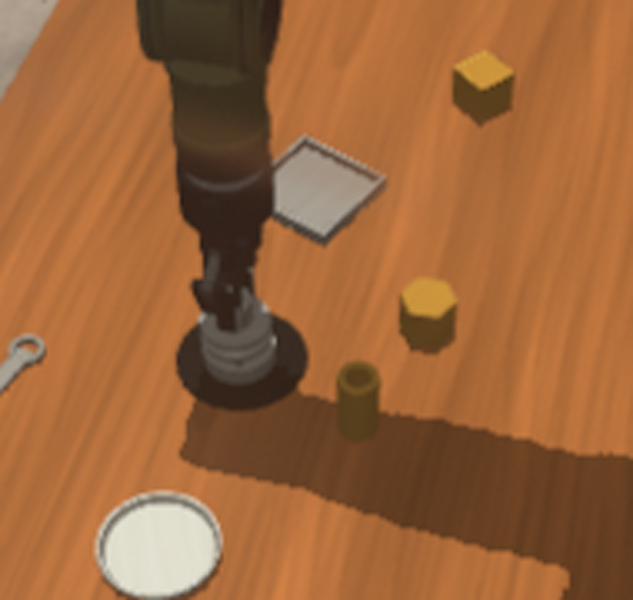

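Call:
move_arm(
  deltas=[
    [2.5, [-0.15, 0, -0.4], [0, 0, 0]],
    [2.5, [0, 0, -0.3], [0, 0, 0]],
    [2.5, [0, 0, -0.2], [0, 0, 0]],
    [2.5, [0, 0, 0], [0, 0, 0]],
  ],
)

```text
clock: 13.4
tcp_pos: [0.6138, 0.0127, 0.0721]
tool_rot: [-0.006, -3.141, 0.0]
ft_force: [-1.3, 0.4, -2.4]
width: 0.0298
```

Call:
move_arm(
  deltas=[
    [2.5, [0, 0, -0.1], [0, 0, 0]],
    [2.5, [0, 0, 0], [0, 0, 0]],
  ],
)

```text
clock: 13.6
tcp_pos: [0.6139, 0.0127, 0.072]
tool_rot: [0.006, 3.141, 0.0]
ft_force: [-3.5, 0.3, 5.3]
width: 0.0296
```

Contact felt. Release and retreat straight up.

Call:
move_arm(
  deltas=[
    [4, [0, 0, 0], [0, 0, 0]],
    [6, [0, 0, 0], [0, 0, 0]],
    [6, [0, 0, 0], [0, 0, 0]],
    [6, [0, 0, 0], [0, 0, 0]],
    [6, [0, 0, 1], [0, 0, 0]],
    [6, [0, 0, 3], [0, 0, 0]],
    [6, [0, 0, 5], [0, 0, 0]],
    [6, [-3, 1, 4], [0, 0, 0]],
    [6, [-4, 2, 0], [0, 0, 0]],
    [6, [-4, 2, 0], [0, 0, 0]],
    [6, [0, 0, 0], [0, 0, 0]],
    [6, [0, 0, 0], [0, 0, 0]],
  ],
)

```text
clock: 14.8
tcp_pos: [0.5042, 0.0627, 0.201]
tool_rot: [0.005, 3.14, -0.0]
ft_force: [1.4, -0.2, -0.3]
width: 0.0602
```

Run:
```python
from h import *
s=env.read_state(); print(s['tcp_pos'],s['tool_rot'])
w=snap('wrist','w12.png')
b=snap('side','s12.png')['img'][95:275,170:360]; cv2.imwrite('pics/s12z.png',cv2.resize(b,(633,600),interpolation=cv2.INTER_CUBIC)[:,:,::-1])
```

```text
[0.50421511 0.06272645 0.20104763] [ 4.76008580e-03  3.14008942e+00 -8.10868542e-05]
```

View pics/w12.png

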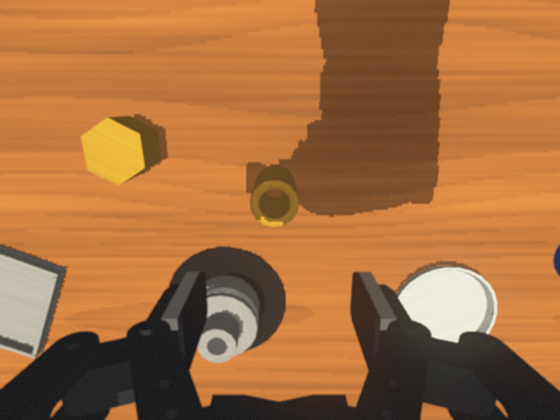

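View pics/s12z.png

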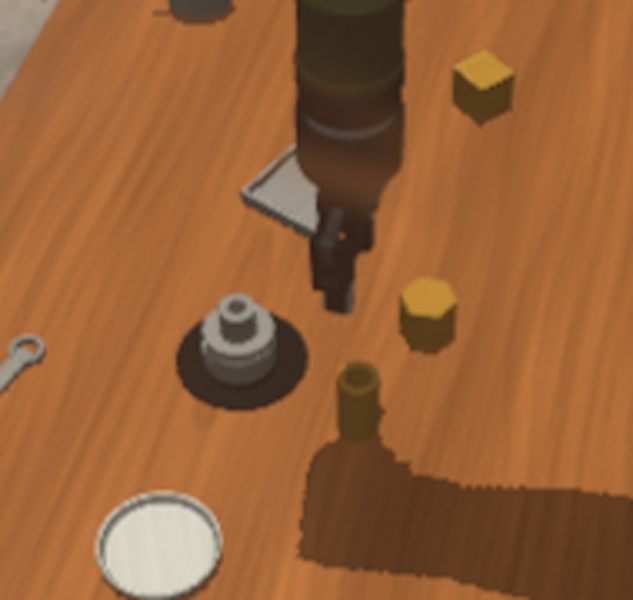

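Run:
```python
from h import *
w=load('w12.png');print('tall',onz(w,274,203,.066),'hub',onz(w,217,346,.07))
```

```text
tall [0.49675637 0.06031268 0.066     ] hub [0.61383851 0.01409192 0.07      ]
```

Call:
move_arm(
  deltas=[
    [6, [-0.4, -0.1, -2], [0, 0, 0]],
    [6, [-0.4, -0.1, -3], [0, 0, 0]],
    [6, [0, 0, -3], [0, 0, 0]],
    [6, [0, 0, -1.5], [0, 0, 0]],
    [6, [0, 0, 0], [0, 0, 0]],
    [6, [0, 0, 0], [0, 0, 0]],
  ],
)

```text
clock: 15.5
tcp_pos: [0.4979, 0.0601, 0.1052]
tool_rot: [0.008, 3.141, -0.0]
ft_force: [-0.1, 0.4, 0.5]
width: 0.0602
```

Run:
```python
from h import *
w=snap('wrist','w13.png'); print(proj(w,(.496,.0605,.066)))
```

```text
(np.float64(277.72070916801096), np.float64(266.74903866057355))
```

View pics/w13.png

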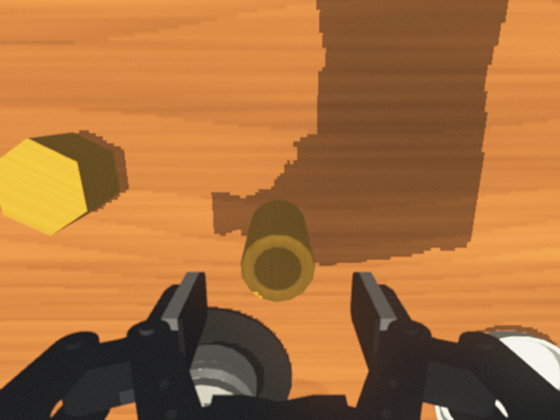

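Call:
move_arm(
  deltas=[
    [6, [-0.1, 0, -2.5], [0, 0, 0]],
    [6, [0, 0, -2.2], [0, 0, 0]],
    [6, [0, 0, -1], [0, 0, 0]],
    [6, [0, 0, 0], [0, 0, 0]],
    [4.5, [0, 0, 0], [0, 0, 0]],
    [3, [0, 0, 0], [0, 0, 0]],
    [3, [0, 0, 0], [0, 0, 0]],
    [3, [0, 0, 0], [0, 0, 0]],
  ],
)

```text
clock: 16.35
tcp_pos: [0.4969, 0.0604, 0.0495]
tool_rot: [0.007, 3.139, 0.0]
ft_force: [-0.3, -1.0, 6.5]
width: 0.0348
```

Run:
```python
from h import *
w=snap('wrist','w14.png')
```

```text
(no output)
```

View pics/w14.png

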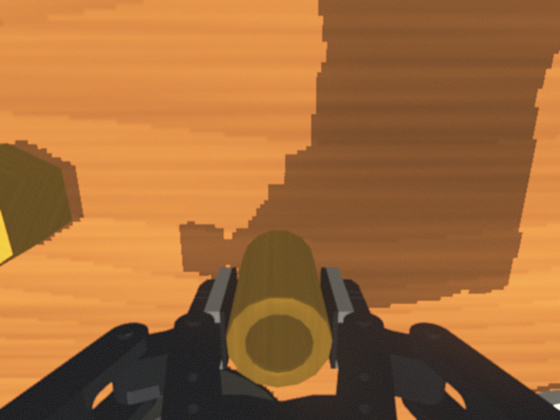

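Call:
move_arm(
  deltas=[
    [3, [0, 0, 0.5], [0, 0, 0]],
    [3, [0, 0, 3], [0, 0, 0]],
    [3, [0, 0, 4], [0, 0, 0]],
    [3, [0, -1, 4], [0, 0, 0]],
    [3, [1, -4, 1.5], [0, 0, 0]],
    [3, [1.5, -4, 0], [0, 0, 0]],
    [3, [1.5, -4, 0], [0, 0, 0]],
    [3, [2, -4, 0], [0, 0, 0]],
    [3, [2, -4, 0], [0, 0, 0]],
    [3, [1.5, -3.5, 0], [0, 0, 0]],
    [3, [0, -1.8, 0], [0, 0, 0]],
    [3, [0, 0, 0], [0, 0, 0]],
  ],
)

```text
clock: 17.6
tcp_pos: [0.5901, -0.2049, 0.1773]
tool_rot: [-0.012, -3.14, -0.0]
ft_force: [-0.8, -0.3, -3.2]
width: 0.0348
```

Run:
```python
from h import *
s=env.read_state(); print(s['tcp_pos'],s['tool_rot'])
w=snap('wrist','w15.png')
b=snap('scene','c15.png')['img'][200:330,90:310]; cv2.imwrite('pics/c15z.png',cv2.resize(b,(792,468),interpolation=cv2.INTER_CUBIC)[:,:,::-1])
```

```text
[ 0.59012202 -0.20487568  0.17729422] [-1.16942873e-02 -3.14013254e+00 -1.75164893e-06]
```

View pics/w15.png

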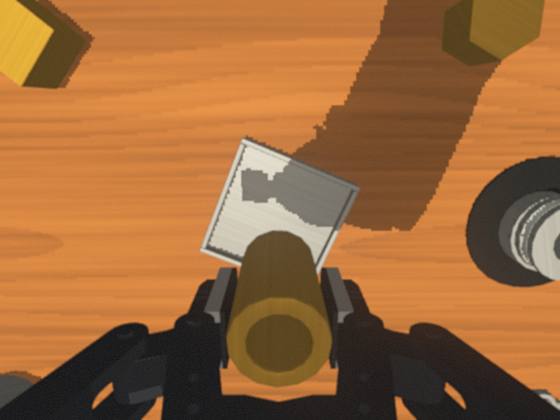

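View pics/c15z.png

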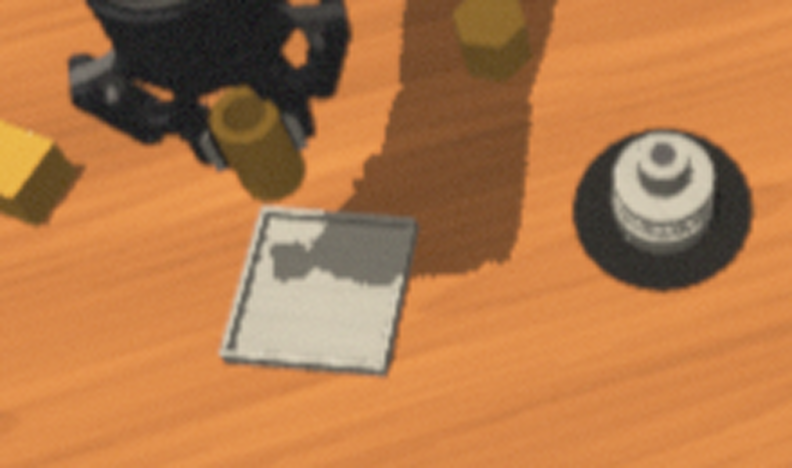

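Run:
```python
from h import *
w=load('w15.png'); P=[onz(w,*p,.014)[:2] for p in [(244,138),(358,187),(203,250)]]; print(P,(P[1]+P[2])/2,np.linalg.norm(P[0]-P[1]),np.linalg.norm(P[0]-P[2]))
w=load('c15.png'); P=np.array([onz(w,90+u/3.6,200+v/3.6,.014)[:2] for u,v in [(264,207),(416,219),(388,374),(221,357)]]); print(P.mean(0))
w=load('w14.png'); print('sleeve',onz(w,279.5,343,.066),)
```

```text
[array([ 0.53880439, -0.22982715]), array([ 0.57719529, -0.14156053]), array([ 0.62953162, -0.26685345])] [ 0.60336345 -0.20420699] 0.09625412652855597 0.09799171813173387
[ 0.60988462 -0.2040253 ]
sleeve [0.49670545 0.06148958 0.066     ]
```

Call:
move_arm(
  deltas=[
    [3, [0.7, 0, -1.5], [0, 0, 0]],
    [3, [0.6, 0, -3], [0, 0, 0]],
    [3, [0, 0, -3], [0, 0, 0]],
    [3, [0, 0, -2], [0, 0, 0]],
    [3, [0, 0, -1], [0, 0, 0]],
    [3, [0, 0, 0], [0, 0, 0]],
    [3, [0, 0, 0], [0, 0, 0]],
  ],
)

```text
clock: 18.4
tcp_pos: [0.6043, -0.2021, 0.0736]
tool_rot: [0.005, 3.141, -0.0]
ft_force: [-0.0, -0.0, -2.8]
width: 0.0352
```

Run:
```python
from h import *
w=snap('wrist','w16.png')
P=[proj(w,p) for p in [(.6035,-.204,.004),(.539,-.23,.014),(.577,-.1416,.014)]]; print(P)
b=snap('scene','c16.png')['img'][200:330,90:310]; cv2.imwrite('pics/c16z.png',cv2.resize(b,(792,468),interpolation=cv2.INTER_CUBIC)[:,:,::-1])
```

```text
[(np.float64(273.59649952298605), np.float64(245.49355649408545)), (np.float64(217.7206418943214), np.float64(126.70097470742748)), (np.float64(396.52997120799785), np.float64(203.5248805536348))]
```

View pics/w16.png

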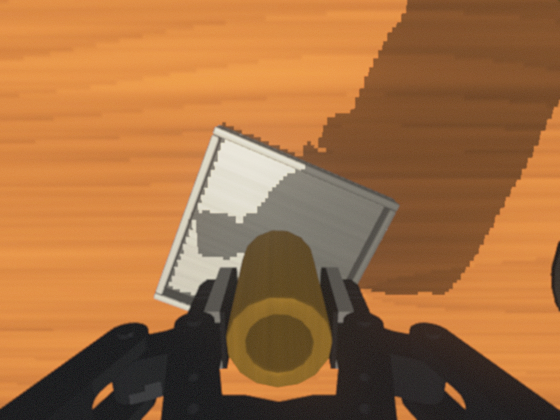

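View pics/c16z.png

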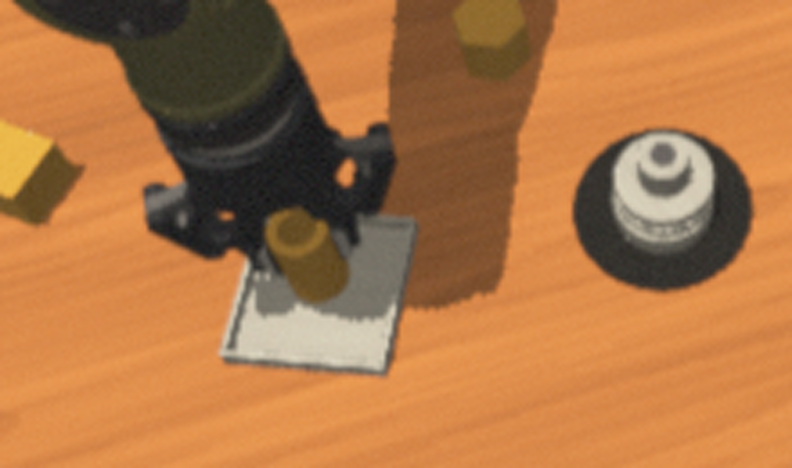

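Call:
move_arm(
  deltas=[
    [3, [0, -0.2, -0.8], [0, 0, 0]],
    [3, [0, 0, -0.7], [0, 0, 0]],
    [3, [0, 0, -0.3], [0, 0, 0]],
    [3, [0, 0, -0.2], [0, 0, 0]],
    [3, [0, 0, 0], [0, 0, 0]],
  ],
)

```text
clock: 19.0
tcp_pos: [0.6031, -0.2046, 0.0536]
tool_rot: [-0.007, -3.141, -0.0]
ft_force: [-2.7, 0.7, 2.3]
width: 0.0348
```

Contact. Release and go up.

Call:
move_arm(
  deltas=[
    [4.5, [0, 0, 0], [0, 0, 0]],
    [6, [0, 0, 0], [0, 0, 0]],
    [6, [0, 0, 0], [0, 0, 0]],
    [6, [0, 0, 0], [0, 0, 0]],
    [6, [0, 0, 1.5], [0, 0, 0]],
    [6, [0, 0, 4], [0, 0, 0]],
    [6, [0, 0, 5], [0, 0, 0]],
    [8.4, [-2, 0, 4], [0, 0, 0]],
    [8.4, [-3, 1, 0], [0, 0, 0]],
    [8.4, [0, 0, 0], [0, 0, 0]],
    [8.4, [0, 0, 0], [0, 0, 0]],
  ],
)

```text
clock: 20.1
tcp_pos: [0.5533, -0.1945, 0.1984]
tool_rot: [0.007, 3.141, -0.0]
ft_force: [0.6, -0.1, 0.1]
width: 0.0837
```

Run:
```python
from h import *
w=snap('wrist','w17.png'); print(env.read_state()['tcp_pos'])
b=snap('scene','c17.png')['img'][200:330,90:310]; cv2.imwrite('pics/c17z.png',cv2.resize(b,(792,468),interpolation=cv2.INTER_CUBIC)[:,:,::-1])
```

```text
[ 0.55393669 -0.19467685  0.19801894]
```

View pics/w17.png

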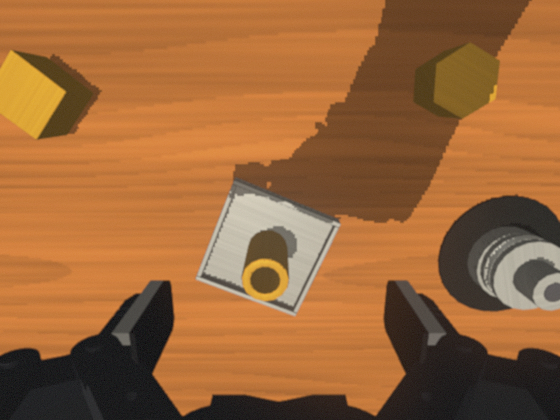

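View pics/c17z.png

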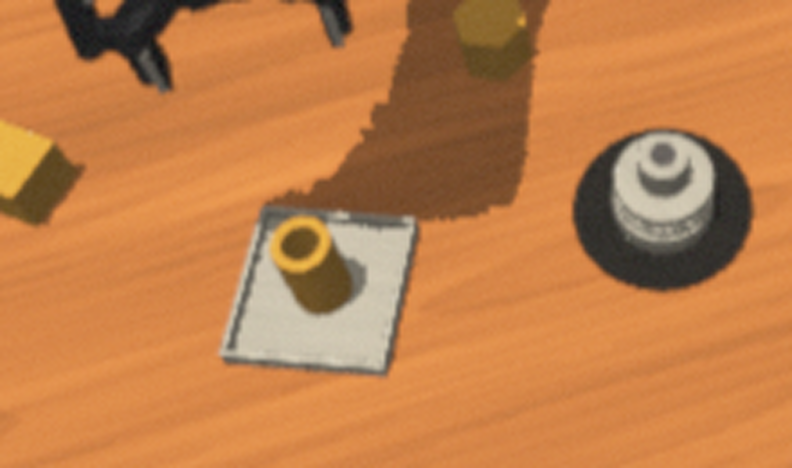

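Run:
```python
from h import *
w=load('w17.png'); print('sleeve',onz(w,265.5,279,.070)); P=np.array([onz(w,*p,.014)[:2] for p in [(234,181),(340,223),(296,314),(197,279)]]);print(P.mean(0))
print('hub',onz(w,552,290,.07))
w=load('c17.png');print('sleeve',onz(w,90+302/3.6,200+244/3.6,.07))
```

```text
sleeve [ 0.60237386 -0.2035631   0.07      ]
[ 0.60341115 -0.20434064]
hub [0.61225537 0.01159739 0.07      ]
sleeve [ 0.60830667 -0.20341564  0.07      ]
```

Call:
move_arm(
  deltas=[
    [8.4, [-0.8, 3, 0], [0, 0, 0]],
    [8.4, [-0.8, 4.5, 0], [0, 0, 0]],
    [8.4, [-0.8, 4.5, 0], [0, 0, 0]],
    [8.4, [-0.8, 4.5, 0], [0, 0, 0]],
    [8.4, [-0.8, 4.5, 0], [0, 0, 0]],
    [8.4, [-0.8, 4.5, 0], [0, 0, 0]],
    [8.4, [-0.8, 4.5, 0], [0, 0, 0]],
    [8.4, [-0.8, 4.5, 0], [0, 0, 0]],
    [8.4, [-0.8, 4.5, 0], [0, 0, 0]],
    [8.4, [-0.8, 4.5, 0], [0, 0, 0]],
    [8.4, [-0.8, 4.5, 0], [0, 0, 0]],
    [8.4, [-0.8, 4.5, 0], [0, 0, 0]],
  ],
)

```text
clock: 21.4
tcp_pos: [0.4578, 0.3329, 0.1974]
tool_rot: [0.006, 3.141, -0.0]
ft_force: [1.3, 0.1, -0.2]
width: 0.0841
```

Call:
move_arm(
  deltas=[
    [8.4, [0, 2.5, 0], [0, 0, 0]],
    [8.4, [0, 0, 0], [0, 0, 0]],
    [8.4, [0, 0, 0], [0, 0, 0]],
  ],
)

```text
clock: 21.7
tcp_pos: [0.4578, 0.3561, 0.1971]
tool_rot: [-0.004, -3.141, 0.002]
ft_force: [-0.3, -0.1, -0.7]
width: 0.0838
```

Run:
```python
from h import *
w=snap('wrist','w18.png'); s=env.read_state(); print(s['tcp_pos'],s['tool_rot'],s['joints'])
```

```text
[0.4578092  0.35515698 0.1972334 ] [-6.43725507e-03 -3.14064181e+00  2.01135441e-03] [ 6.60015671e-01  3.81340516e-01 -1.08631864e-01  1.08235559e+00
 -4.30164224e-04  6.64115319e-01]
```

View pics/w18.png

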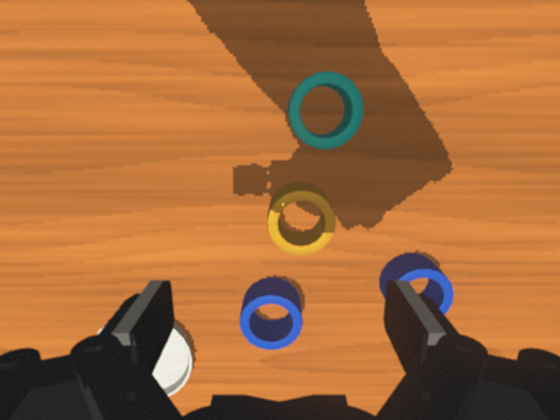

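Run:
```python
from h import *
w=load('w18.png')
for n,u,v in [('short',301,222),('blue1',271,319),('teal',326,110),('blue2',420,287)]: print(n,onz(w,u,v,.036))
hsv=cv2.cvtColor(w['img'],cv2.COLOR_RGB2HSV); H,S,V=[hsv[:,:,i].astype(int) for i in range(3)]
print(hsv[245,301],hsv[200,276],hsv[60,100])
```

```text
short [0.47276532 0.37467005 0.036     ]
blue1 [0.56157053 0.34988661 0.036     ]
teal [0.38650134 0.39166865 0.036     ]
blue2 [0.53079047 0.47639817 0.036     ]
[ 19 185 143] [ 18 172 110] [ 13 176 194]
```

Call:
move_arm(
  deltas=[
    [8.4, [0.8, 1, -1.5], [0, 0, 0]],
    [8.4, [0.7, 0.9, -3], [0, 0, 0]],
    [8.4, [0, 0, -4], [0, 0, 0]],
    [8.4, [0, 0, -2.5], [0, 0, 0]],
    [8.4, [0, 0, -0.7], [0, 0, 0]],
    [8.4, [0, 0, 0], [0, 0, 0]],
    [8.4, [0, 0, 0], [0, 0, 0]],
  ],
)

```text
clock: 22.45
tcp_pos: [0.4738, 0.3747, 0.082]
tool_rot: [0.008, 3.14, 0.002]
ft_force: [-0.3, 0.2, 0.8]
width: 0.0839
```

Run:
```python
from h import *
w=snap('wrist','w19.png'); s=env.read_state(); print(s['tcp_pos'],s['tool_rot'],proj(w,(.473,.3745,.036)))
```

```text
[0.47404255 0.37500135 0.08261411] [7.49528202e-03 3.13914824e+00 3.01395519e-03] (np.float64(276.45280573825806), np.float64(262.962180339699))
```

View pics/w19.png

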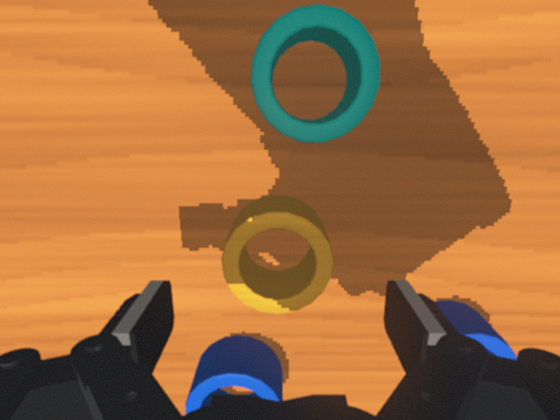

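Call:
move_arm(
  deltas=[
    [8.4, [-0.05, 0, -2.5], [0, 0, 0]],
    [8.4, [0, 0, -2], [0, 0, 0]],
    [8.4, [0, 0, -0.8], [0, 0, 0]],
    [8.4, [0, 0, 0], [0, 0, 0]],
    [6.5, [0, 0, 0], [0, 0, 0]],
    [5, [0, 0, 0], [0, 0, 0]],
    [5, [0, 0, 0], [0, 0, 0]],
    [5, [0, 0, 0], [0, 0, 0]],
  ],
)

```text
clock: 23.3
tcp_pos: [0.4732, 0.3746, 0.0301]
tool_rot: [0.007, 3.139, 0.001]
ft_force: [-0.1, -2.0, 6.0]
width: 0.0549
```

Run:
```python
from h import *
w=snap('wrist','w20.png'); s=env.read_state(); print(s['tcp_pos'],s['tool_rot'])
```

```text
[0.47320693 0.37459882 0.03012669] [6.93331068e-03 3.13892778e+00 1.12488260e-03]
```

View pics/w20.png

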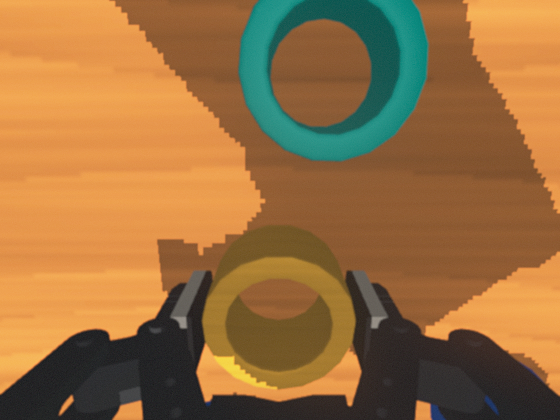

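Call:
move_arm(
  deltas=[
    [5, [0, 0, 0.5], [0, 0, 0]],
    [5, [0, 0, 3], [0, 0, 0]],
    [5, [0, 0, 4], [0, 0, 0]],
    [5, [0, -1, 4], [0, 0, 0]],
    [5, [2, -2.5, 1], [0, 0, 0]],
    [5, [3, -3, 0], [0, 0, 0]],
    [5, [3, -3, 0], [0, 0, 0]],
    [5, [3, -3, 0], [0, 0, 0]],
    [5, [2, -2, 0], [0, 0, 0]],
    [5, [1, -1, 0], [0, 0, 0]],
    [5, [0, 0, 0], [0, 0, 0]],
    [5, [0, 0, 0], [0, 0, 0]],
  ],
)

```text
clock: 24.55
tcp_pos: [0.6112, 0.2197, 0.1526]
tool_rot: [-0.006, -3.139, -0.001]
ft_force: [0.5, 0.3, -5.9]
width: 0.0551
```

Run:
```python
from h import *
w=snap('wrist','w21.png'); s=env.read_state(); print(s['tcp_pos'],s['tool_rot'])
hsv=cv2.cvtColor(w['img'],cv2.COLOR_RGB2HSV); H,S,V=[hsv[:,:,i].astype(int) for i in range(3)]
print(proj(w,(.571,.2205,.013)))
```

```text
[0.61086133 0.22017267 0.15270024] [-4.95151326e-03 -3.13962646e+00 -5.21091169e-04]
(np.float64(278.18443848012623), np.float64(157.056770398864))
```

View pics/w21.png

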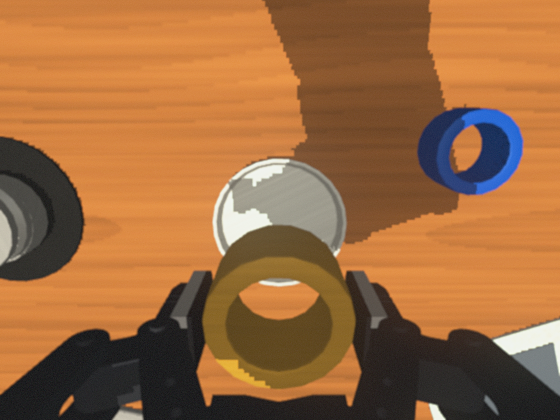

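Call:
move_arm(
  deltas=[
    [5, [0.5, 0, -1.5], [0, 0, 0]],
    [5, [0.5, 0, -3], [0, 0, 0]],
    [5, [0, 0, -3], [0, 0, 0]],
    [5, [0, 0, -2], [0, 0, 0]],
    [5, [0, 0, -0.5], [0, 0, 0]],
    [5, [0, 0, 0], [0, 0, 0]],
    [5, [0, 0, 0], [0, 0, 0]],
  ],
)

```text
clock: 25.3
tcp_pos: [0.6228, 0.2202, 0.054]
tool_rot: [0.005, 3.14, 0.001]
ft_force: [-0.1, -0.0, -5.1]
width: 0.0553
```

Run:
```python
from h import *
w=load('w20.png'); print(onz(w,279,323,.036))
w=load('w21.png'); P=[onz(w,u,v,.013)[:2] for u,v in [(279,157),(213,218),(346,217),(232,175),(326,175)]]; print(circ(P,.050))
w=snap('wrist','w22.png'); s=env.read_state(); print(s['tcp_pos'],s['tool_rot'])
b=snap('side','s22.png')['img'][200:330,170:330]; cv2.imwrite('pics/s22z.png',cv2.resize(b,(738,600),interpolation=cv2.INTER_CUBIC)[:,:,::-1])
```

```text
[0.47235396 0.37554906 0.036     ]
(array([0.62096192, 0.22114438]), np.float64(0.00030983687434563286))
[0.62328868 0.22016882 0.05450136] [5.65932434e-03 3.13885100e+00 1.49919136e-03]
```

View pics/w22.png

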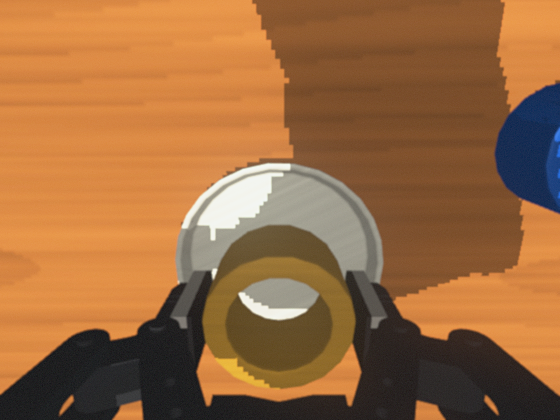

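View pics/s22z.png

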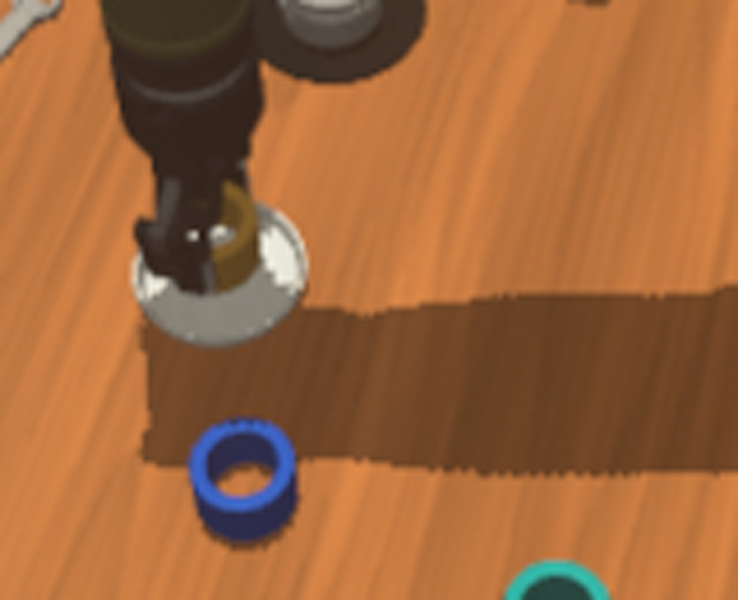

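Call:
move_arm(
  deltas=[
    [5, [-0.15, 0, -0.8], [0, 0, 0]],
    [5, [0, 0, -0.7], [0, 0, 0]],
    [5, [0, 0, -0.3], [0, 0, 0]],
    [5, [0, 0, -0.1], [0, 0, 0]],
    [5, [0, 0, 0], [0, 0, 0]],
  ],
)

```text
clock: 25.9
tcp_pos: [0.62, 0.2191, 0.0342]
tool_rot: [-0.007, -3.14, 0.001]
ft_force: [-2.5, 0.1, -0.4]
width: 0.0549
```

Call:
move_arm(
  deltas=[
    [5, [0, 0, -0.05], [0, 0, 0]],
    [5.6, [0, 0, 0], [0, 0, 0]],
    [6.2, [0, 0, 0], [0, 0, 0]],
    [6.5, [0, 0, 0], [0, 0, 0]],
    [6.5, [0, 0, 0], [0, 0, 0]],
    [6.5, [0, 0, 1], [0, 0, 0]],
    [6.5, [0, 0, 3], [0, 0, 0]],
    [6.5, [0, 0, 5], [0, 0, 0]],
    [8, [-3, 0, 4], [0, 0, 0]],
    [8, [-4, -1, 3], [0, 0, 0]],
    [8, [0, 0, 0], [0, 0, 0]],
    [8, [0, 0, 0], [0, 0, 0]],
  ],
)

```text
clock: 27.1
tcp_pos: [0.552, 0.2099, 0.1951]
tool_rot: [0.006, 3.138, 0.002]
ft_force: [-0.2, -0.0, -0.9]
width: 0.0797
```

Run:
```python
from h import *
w=snap('wrist','w23.png'); s=env.read_state(); print(s['tcp_pos'],s['tool_rot'])
b=snap('side','s23.png')['img'][95:375,170:340]; cv2.imwrite('pics/s23z.png',cv2.resize(b,(364,600),interpolation=cv2.INTER_CUBIC)[:,:,::-1])
```

```text
[0.55205142 0.20977299 0.19366929] [6.48795183e-03 3.13954650e+00 1.02905803e-03]
```

View pics/w23.png

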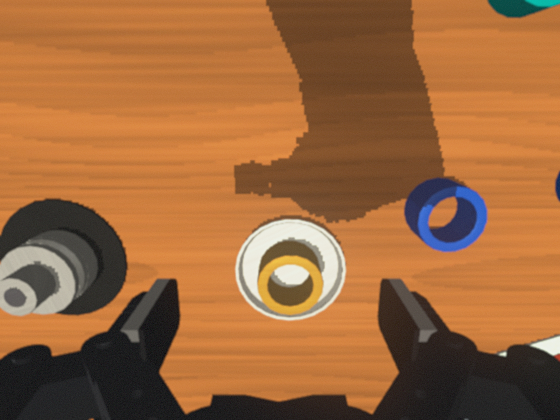

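View pics/s23z.png

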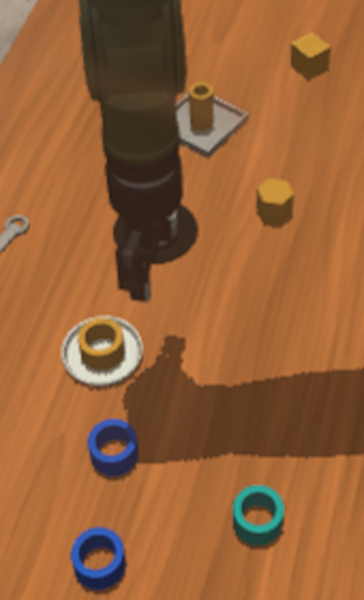

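Call:
move_arm(
  deltas=[
    [8, [-1, -4, 0], [0, 0, 0]],
    [8, [-1, -4, 0], [0, 0, 0]],
    [8, [0, -4, 0], [0, 0, 0]],
    [8, [0, -4, 0], [0, 0, 0]],
    [8, [0, -4, 0], [0, 0, 0]],
    [8, [0, 0, 0], [0, 0, 0]],
    [8, [0, 0, 0], [0, 0, 0]],
  ],
)

```text
clock: 27.9
tcp_pos: [0.5317, 0.0088, 0.1917]
tool_rot: [-0.01, -3.14, -0.001]
ft_force: [-0.5, -0.3, -0.4]
width: 0.08
```

Run:
```python
from h import *
w=load('w23.png'); hsv=cv2.cvtColor(w['img'],cv2.COLOR_RGB2HSV)
print('sleeve',onz(w,290.5,284.5,.040)); P=[onz(w,u,v,.013)[:2] for u,v in [(290,217),(235,269),(345,269),(290,320)]]; print('dish',circ(P))
w=snap('wrist','w24.png'); s=env.read_state(); print(s['clock'],s['tcp_pos'],s['tool_rot'])
```

```text
sleeve [0.62019207 0.22059765 0.04      ]
dish (array([0.62072281, 0.22102118, 0.05005462]), np.float64(0.0006398709346340306))
27.95 [0.53173479 0.00966504 0.19185723] [-7.67545036e-03 -3.13991083e+00 -9.10233264e-04]
```

View pics/w24.png

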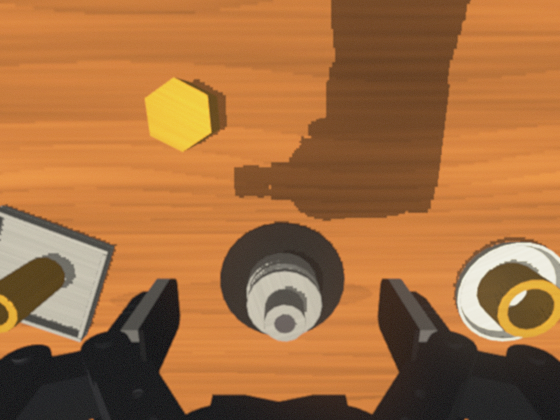

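Run:
```python
from h import *
w=load('w24.png')
print('hub',onz(w,286,323,.070),'rim',circ([onz(w,u,v,.044)[:2] for u,v in [(245,297),(322,297),(284,337),(258,325),(310,325)]]))
print('mat',circ([onz(w,u,v,.004)[:2] for u,v in [(282,222),(221,280),(344,278),(237,243),(328,243)]],.058))
env.hand_in()
print(env.read_state()['clock'])
```

```text
hub [0.61365333 0.01478196 0.07      ] rim (array([0.6106965 , 0.01335273, 0.03150422]), np.float64(0.0007477222770705741))
mat (array([0.61508502, 0.01280779]), np.float64(0.0011443469554502038))
the job is handed in; nothing more can be done
the job is handed in; nothing more can be done
```

The job is handed in at about 28 s of the 96 s allowed. I laid the flange on the mat first, then set the pulley on it hub up, then stood the tall sleeve in the square tray and the short brass sleeve in the dish. All four parts were released and the arm pulled clear. The hand-in reports no verdict, so the figures below are my own last checks from the wrist camera.

| Part | Measured off-centre | Allowed |
|---|---|---|
| Flange on mat | about 1–3 mm | 15 mm |
| Pulley on flange | about 2 mm by the hub, about 4 mm by a rim fit | 10 mm |
| Tall sleeve in tray | about 1 mm | 15 mm |
| Short sleeve in dish | about 1 mm | 15 mm |

- **Disagreements:** The scene and side cameras read up to about 9 mm apart from each other on some parts, and up to about 6–9 mm from the wrist camera. I used the close-up wrist views throughout. The two pulley readings above also differ by a few millimetres, and both are within the limit. My last mat fit was rough (about 1 mm residual).
- **Not measured:** I did not measure the final tilt or height of any part. They looked upright and seated in the pictures, and I felt the contact at each set-down, most lightly for the short sleeve.
- **Left alone:** The hexagonal and square pieces and the coloured rings were never approached, and in the pictures they are where they started.

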